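# Tidy the writing desk

### The arm

A 6-joint arm with a two-finger parallel gripper is mounted at the origin on the work surface. World frame = base frame: x ahead of the robot, y to its left, z up, the work surface at z = 0. Lengths are in m, angles in degrees, forces in N, time in s.
With the tool pointing down it reaches from about 0.3 to 0.75 m from the base axis. Payload 8.5 kg.
Tool frame: the origin (TCP) lies midway between the tips of the shut fingers; the grasp point (between the pads) lies grasp_offset behind it (grasp_offset is the distance from the TCP to the grasp point, in m); z points along the fingers, y is the line along which they close (so a half turn about z gives the same grasp; the last joint's range is limited). The gripper opens to 85 mm and grips with 20 to 120 N. Pads are 22 mm wide; open, the fingers measure 114 mm over their backs; the gripper's body (76 mm by 85 mm) begins 54 mm behind the grasp point. The pads swing forward as they close: fully open they stand 13 mm farther back than shut.
Start: joints at [60.315, 21.807, 74.336, -0, 83.858, -12.336], TCP at [0.164, 0.525, 0.202] pointing down, gripper open.
Joint ranges: [-178.18, 178.18], [-50.72, 133.34], [12.68, 142.11], [-81.47, 261.47], [9.98, 163.14], [-165.26, 165.26]. Speed limits (degrees/s): [136.94, 136.94, 180, 180, 180, 180].

### API

Orientations are given as a 3x3 rotation matrix whose columns are the frame's x, y, z axes.
In Python, from rig import observe, get_image, camera_params, close_job, grasp_offset gives the robot as it stands.
- The arm moves only by the shell command python3 -m handwheel 'ROWS' [OPENING] [FORCE]. ROWS is JSON, a list of rows, each a list of 2 entries, a list of its own where there are three numbers: the shift along the tool's x, y, z as a fraction of full scale, then the turn, a rotation vector about the tool's x, y, z as a fraction of full scale. In form: [[[dx, dy, dz], [ax, ay, az]], ...]. A call has 1 to 10 rows; each row is the pose to reach, as a shift and turn from the pose commanded when the call began, along the tool's axes at that moment, turning the shorter way round; what a row does not reach only later rows make up. Full scale, the value 1, is 0.5 m for a shift and pi rad for a turn. A row lasts 1/10 s, in which the tool goes at most 50 mm and 8.59 degrees, less where a joint would pass 70% of its speed; a pose out of reach is approached as far as the arm can. A call with a number of a shift or a turn outside -1 to 1 is refused whole. A call with a gripper value outside its range is refused whole. OPENING is the opening, from 0 (shut) to 1 (fully open), set as the call begins (- or left out, the last holds). The fingers move at their own pace and stop on an object; FORCE is the grip in N (left out, the last holds). Time passes only in rows, so rows that repeat a pose let the fingers close. It gives the time, the measured TCP pose, the force, the opening and the grip force at its end, in the units of the state.
- observe(): the state, without advancing time (a new reading comes with each control period).
- get_image(name): name is "scene" or "top" or "wrist"; returns (picture, depth): 384x512x3 uint8, red, green, blue; 384x512 float32, m along the optical axis (not along the pixel's ray), 0 where there is no reading.
- camera_params(name): a dict with "K" (3x3 intrinsics, pixels), "R" (3x3) and "t" (3): a world point X has camera coordinates R X + t. Camera axes: x right, y down, z forward; pixel columns grow to the right and rows downward; lengths in m; the calibration is good to about 2 mm. A picture is of the moment at which its call begins: read the wrist's pose just before it. camera_params takes no time and is no camera call; for the wrist camera it gives the pose at the moment of the call.
- close_job(): hands the job in; it is judged then, once.
The state is a dict: "time_s": time; "q": joint angles; "qvel": joint speeds; "joint_efforts": joint torques, N m; "position": TCP position; "tool_rot": TCP orientation; "ft_force": force on the tool from outside, world axes, zero at the start; "wrist_torque": the same for the moment, N m; "grip_width": finger opening in m; "gripper_force": force on a finger pad.
Only numpy, scipy, OpenCV 4.12 (cv2) and the standard library are available. Lean on these libraries where they do the work, as an engineer would, in place of code of your own. Each camera call takes 0.05 s, during which the arm holds its last target. There are 200 camera calls.

### The job

Clear up the desk for the evening: put the stapler and the mouse into the open wooden box and then set its lid squarely on, fully down all round. Hang every white caddy by its wooden grip bar on the rack, one to a hook, in any order and at any time, and leave the pen pot and the plant where they are.

Things in the scene. Friction and masses are not known exactly. Their poses are not given: they have to be found in the camera images.
- rack: Fixed oak rack: rail 500 mm long (y), 18 mm deep, top 231 mm above the desk, on two posts 22 mm square at y = -235 and +235 mm, each on a foot 150 (x) x 35 x 16 mm. Three dark steel hooks (bar 9 mm thick) at y = -150, 0, +150 mm stick out on its -x side, towards the robot. Origin on the desk under the middle of the rail. Turned by up to 0.1 rad.
- hook1 (a point): Hook at the rack's y = -150 mm; the point is where the centre of a hung grip bar lies: 65 mm in front of the rail's centre, 205.5 mm above the desk, 10.5 mm above the axis of the hook's bar. The hook slopes down from the rail, is level 10 mm either side of here, then turns up: its tip is 32 mm in front and its top 25 mm higher, so the grip bar's centre must pass 32 mm or more above this point.
- hook2 (a point): The same on the middle hook, at the rack's y = 0.
- hook3 (a point): The same on the hook at the rack's y = +150 mm.
- box: Fixed pale wooden box without its lid, 230 (x) x 165 (y) x 65 mm high outside, walls and floor 8 mm. Origin at the centre of its underside.
- lid: The box's loose wooden lid, 0.3 kg, lying on its lip: a board 230 (x) x 165 (y) x 8 mm, its underside 10 mm above the origin; below it a lip that drops into the box (208 x 143 mm, lowest 4 mm 200 x 135). On top in the middle a dark grip block 70 (x) x 18 (y) mm, 18 to 44 mm above the origin. Origin: centre of the lip's underside, 55 mm above the box's origin when seated. Same both ways round.
- stapler: Stapler, 130 (x) x 36 (y) x 42 mm high (the upper arm is 30 mm wide), 0.25 kg. Origin at the centre of its underside.
- mouse: Grey computer mouse, 90 (x) x 56 (y) x 37 mm high (straight sides up to about 25 mm), 0.13 kg. Origin at the centre of its underside.
- caddy1: Hanging caddy, 0.2 kg: white open metal trough 70 (x) x 114 (y) x 80 mm high, a thin upright wire at each end (y = -55 and +55 mm) and between the wires a round oak grip bar 12 mm thick, 112 mm long along y, its centre 150 mm above the underside. Origin at the centre of the underside. Same both ways round. Two or three caddies are present.
- caddy1_bar (a point): Middle of caddy1's grip bar, 150 mm above its underside: the part that lies in the hook. The bar runs along y.
- caddy2: Another caddy, the same as caddy1 (any one of the three may be absent).
- caddy2_bar (a point): Middle of caddy2's grip bar, 150 mm above its underside: the part that lies in the hook. The bar runs along y.
- caddy3: Another caddy, the same as caddy1 (any one of the three may be absent).
- caddy3_bar (a point): Middle of caddy3's grip bar, 150 mm above its underside: the part that lies in the hook. The bar runs along y.
- pen_pot: Bystander: wooden pen pot with pens, 74 mm across, 145 mm high, at the left far side. Origin under it.
- plant: Bystander: small potted plant, pot 72 mm across and 60 mm high, leaves to 125 mm, at the right far side. Origin under it.
Not all that is in view belongs to the job. Leave any purple look-alike of the caddy2 alone.

How it is judged (in metres and radians):
On the way, in this order (a step that is already met when the one before it is completed fails the run):
1. the stapler and the mouse lie in the box (x of stapler in the frame of box between -0.105 and 0.105 m and y of stapler in the frame of box between -0.074 and 0.074 m and z of each of stapler, mouse in the frame of box below 0.045 m and linear speed of each of stapler, mouse below 0.03 m/s and x of mouse in the frame of box between -0.105 and 0.105 m and y of mouse in the frame of box between -0.074 and 0.074 m), for 0.2 s.
2. the lid is seated squarely on the box (x of lid in the frame of box between -0.006 and 0.006 m and y of lid in the frame of box between -0.006 and 0.006 m and z of lid in the frame of box between 0.048 and 0.0585 m and angle between lid's own z axis and vertical below 0.04 rad and angle between the x axis of lid and the x axis of box, either way round below 0.08 rad and linear speed of lid below 0.02 m/s), for 0.2 s.
At the end, for the whole second after the job is handed in: Stapler and mouse lie in the box; the lid is seated on it, level, within 6 mm and 0.08 rad of square, its board within 3.5 mm of the rim; every caddy present hangs, swinging gently at most (under 0.2 m/s), its bar's middle within 30 mm of a hook point, within 0.35 rad of upright, clear of the desk (all of step 1 and all of step 2 and (distance between caddy1_bar and hook1 below 0.03 m or distance between caddy1_bar and hook2 below 0.03 m or distance between caddy1_bar and hook3 below 0.03 m) and contact force between each of caddy1, caddy2, caddy3 and rack above 0.4 N and height (world z) of each of caddy1, caddy2, caddy3 above 0.035 m and angle between each of caddy1, caddy2, caddy3's own z axis and vertical below 0.35 rad and linear speed of each of caddy1, caddy2, caddy3 below 0.2 m/s and (distance between caddy2_bar and hook1 below 0.03 m or distance between caddy2_bar and hook2 below 0.03 m or distance between caddy2_bar and hook3 below 0.03 m) and (distance between caddy3_bar and hook1 below 0.03 m or distance between caddy3_bar and hook2 below 0.03 m or distance between caddy3_bar and hook3 below 0.03 m)); the robot touches nothing.
It fails at once if the pen pot is pushed more than 30 mm or tipped (distance of pen_pot from where it was at the start of the episode above 0.03 m or angle between pen_pot's own z axis and vertical above 0.3 rad).
It fails at once if the plant is pushed more than 30 mm or tipped (distance of plant from where it was at the start of the episode above 0.03 m or angle between plant's own z axis and vertical above 0.3 rad).
Of caddy1, caddy2, caddy3 only 2 to 3 are there at a start; the rules pass over those that are not, and their reading is None.
At some moment in a run one of caddy1, caddy2, caddy3, stapler, mouse, lid may be knocked a few centimetres aside while the robot is not near it.
It also fails if it takes over 210 s, if anything falls off the work surface, if the arm or the gripper's body presses on something with over 40 N, if the wrist force passes 120 N, or if a joint passes its speed limit or range.

## Working session

There is one attempt and no reset: what is moved stays moved. The work goes in short steps, Python scripts to look and compute and a shell command to move; the robot and the scene stay as the last step left them, time stands still between calls to the robot, and variables do not carry over. Pictures are saved under pics/ and viewed, at most 18 in all, crops included, and the job is handed in when it is done.

```bash
mkdir -p pics; ls; cat > h.py <<'E'
import numpy as np,cv2
from rig import observe,get_image,camera_params,close_job,grasp_offset
def snap(n,f):
    P=camera_params(n); im,d=get_image(n); cv2.imwrite('pics/'+f+'.png',im[:,:,::-1]); np.savez('pics/'+f+'.npz',im=im,d=d,K=P['K'],R=P['R'],t=P['t'])
def load(f): return np.load('pics/'+f+'.npz')
def world(z):
    K,R,t,d=z['K'],z['R'],z['t'],z['d']; v,u=np.mgrid[:384,:512]
    c=np.stack([(u-K[0,2])/K[0,0]*d,(v-K[1,2])/K[1,1]*d,d],-1)
    return (c-t)@R
def ray(z,u,v,h):
    K,R,t=z['K'],z['R'],z['t']; C=-R.T@t; r=R.T@np.linalg.solve(K,[u,v,1.]); return C+r*(h-C[2])/r[2]
E
python3 - <<'E'
from h import *
import numpy as np
print(grasp_offset if not callable(grasp_offset) else grasp_offset())
s=observe(); print(s)
for n in('scene','top','wrist'):
    snap(n,n+'0'); z=load(n+'0'); print(n,z['K'][0,0],-z['R'].T@z['t'],(z['d']>0).mean())
E
```

```text
pics
0.0187
{'time_s': 0.0, 'q': array([ 6.03141627e+01,  2.18417338e+01,  7.43852560e+01,  1.12169036e-03,
        8.38574038e+01, -1.23366076e+01]), 'qvel': array([ 0.08988412, -0.00708733,  0.0294299 ,  0.01188444,  0.00670308,
        0.06431   ]), 'joint_efforts': array([-1.48533938e-03, -4.48429406e+01, -2.31276691e+01, -1.88180138e-04,
        4.68297105e-03, -1.43819028e-05]), 'position': array([0.16384285, 0.52468025, 0.20120188]), 'tool_rot': array([[-9.54504183e-01,  2.98196592e-01, -7.46377945e-04],
       [ 2.98197339e-01,  9.54503397e-01, -1.26998829e-03],
       [ 3.33714105e-04, -1.43477705e-03, -9.99998915e-01]]), 'ft_force': array([0.03254185, 0.44843369, 0.55526739]), 'wrist_torque': array([-0.01833317, -0.0384868 , -0.02861954]), 'gripper_force': 0.0, 'grip_width': 0.0858217649306072}
scene 358.03387968293805 [ 1.36018078 -0.51961186  0.75013728] 0.9899953206380209
top 485.9332260432355 [ 0.27701684 -0.00816481  1.54115076] 0.9959513346354166
wrist 335.7708647584606 [0.08543766 0.5510806  0.37467795] 0.9959767659505209
```

View pics/scene0.png

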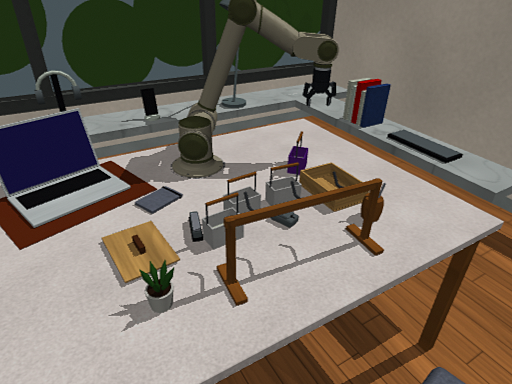

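View pics/top0.png

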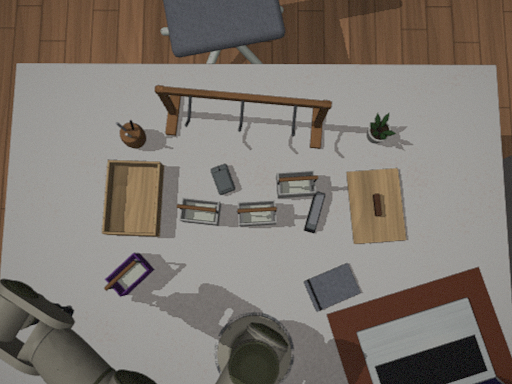

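Top view: up is +x, left is +y. I see the box at (133,198), three white caddies at (199,211), (257,213) and (296,183), and the mouse at (222,179). The stapler is at (315,211), the lid at (376,206), the rack rail along row ~97, the pot at (132,135), the plant at (380,130) and the purple decoy at (130,274). Next I'll measure them.

```bash
cat > m.py <<'E'
from h import *
import sys
def rect(z,mask,h):
    u=np.argwhere(mask)[:,::-1]; 
    p=np.array([ray(z,a,b,h)[:2] for a,b in u]); (c,s,a)=cv2.minAreaRect((p*1000).astype(np.float32))
    if s[0]<s[1]: s=s[::-1];a+=90
    return np.round(c,1),np.round(s,1),round((a+90)%180-90,1),len(u)
def blobs(z,mask,h,box,mn=40):
    m=np.zeros((384,512),np.uint8); x0,y0,x1,y1=box; m[y0:y1,x0:x1]=mask[y0:y1,x0:x1]
    n,l,s,c=cv2.connectedComponentsWithStats(m)
    for i in range(1,n):
        if s[i,4]>=mn:
            print('  px',c[i].round(1),'rect',rect(z,l==i,h))
E
python3 - <<'E'
from m import *
z=load('top0'); W=world(z); H=W[...,2]; im=z['im'].astype(int)
print('desk',np.median(H[240:260,210:240]))
hsv=cv2.cvtColor(z['im'],cv2.COLOR_RGB2HSV)
for n,b,lo,hi in [('box',(95,150,170,245),.05,.08),('lid',(340,160,415,250),.008,.03),('grip',(340,160,415,250),.035,.06),('stap',(298,188,333,238),.02,.06),('mouse',(208,160,238,198),.012,.05),
  ('cbar',(170,165,325,235),.13,.17),('ctrough',(170,165,325,235),.065,.09),('rail',(150,80,335,115),.2,.26),('hooks',(180,95,310,145),.15,.25),('feet',(150,80,335,155),.01,.03)]:
    mk=(H>lo)&(H<hi); mb=np.zeros_like(mk); mb[b[1]:b[3],b[0]:b[2]]=1
    hm=np.median(H[mk&mb]); print(n,'h',round(hm,4), 'max',H[mk&mb].max()); blobs(z,mk,hm,b,15)
E
```

```text
desk 4.4249155542518714e-05
box h 0.063 max 0.0760398286103973
  px [130.3 196.5] rect (array([469.6, 377. ]), array([230.3, 168.4]), -1.8, 817)
lid h 0.0183 max 0.029444143999368472
  px [375.  205.5] rect (array([ 451.9, -383.1]), array([231.6, 168.1]), 4.6, 3647)
grip h 0.0439 max 0.054193106896210985
  px [376.8 204. ] rect (array([ 452.6, -380.9]), array([69.6, 19.9]), 4.6, 146)
stap h 0.0402 max 0.05809507846998465
  px [303.  189.5] rect (array([ 497.6, -153.2]), array([31.3,  9.5]), -89.8, 44)
  px [314.  208.8] rect (array([ 433.2, -186.3]), array([115.4,  80.5]), 9.8, 409)
mouse h 0.0332 max 0.045535934750988855
  px [222.  178.5] rect (array([532.6, 100.7]), array([90.6, 55.4]), 20.4, 492)
cbar h 0.1547 max 0.16501672223340802
  px [297.5 177.9] rect (array([ 514.7, -126.4]), array([113.7,  12.1]), -86.0, 164)
  px [195.8 207.4] rect (array([427.7, 165.4]), array([116. ,  11.8]), 83.9, 166)
  px [256.2 209.1] rect (array([423.5,  -6.9]), array([114.8,  11.7]), -86.4, 163)
ctrough h 0.0789 max 0.08984786628696335
  px [294.6 172.1] rect (array([ 542.5, -124. ]), array([114.
[... 179 characters left out ...]
79.2, 94)
  px [254.9 201.8] rect (array([449.6,  -5.1]), array([114. ,  20.8]), -85.0, 88)
  px [197.4 218.5] rect (array([410.4, 168.6]), array([115.6,  35.7]), 83.9, 101)
  px [256.9 220.6] rect (array([405.2,  -7.8]), array([115.,  35.]), -86.7, 98)
rail h 0.2289 max 0.2406565122375943
  px [241.4  97.5] rect (array([712.7,  35.3]), array([499.1,  65.6]), 84.9, 1635)
hooks h 0.2256 max 0.24040820976848176
  px [254.5 103.5] rect (array([689.6,  29.6]), array([364.2, 109.7]), 85.3, 1066)
feet h 0.0156 max 0.029866213654283668
  px [172.2 116.3] rect (array([745.4, 266.9]), array([132.1,  36.2]), -5.4, 316)
  px [314.8 131.2] rect (array([ 704.1, -199.1]), array([130.8,  35.2]), -5.1, 291)
```

```bash
python3 -c "
import cv2
a=cv2.imread('pics/top0.png')[80:250,150:420];cv2.imwrite('pics/c1.png',cv2.resize(a,None,fx=2.9,fy=2.9,interpolation=cv2.INTER_CUBIC))"
```

```text
(no output)
```

View pics/c1.png

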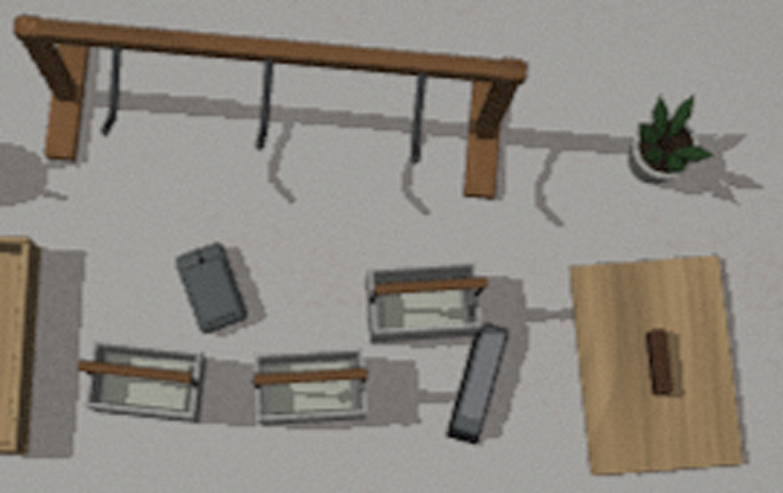

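The crop shows the rail running (25,25)–(520,70), with hooks below it at (110,130), (262,145) and (415,160). All three caddy bars are clear. Next I'll refine the rail, stapler and box, and cross-check the heights in the scene view.

```bash
cat >> m.py <<'E'
def tri(z1,p1,z2,p2):
    P=[z['K']@np.c_[z['R'],z['t']] for z in(z1,z2)]
    X=cv2.triangulatePoints(P[0],P[1],np.array(p1,float).reshape(2,1),np.array(p2,float).reshape(2,1))[:,0]; return X[:3]/X[3]
def go(pos,phi,down=True):
    """shift/turn in tool units to put TCP at pos(world,m), closing line at phi deg, pointing down"""
    from scipy.spatial.transform import Rotation as Ro
    s=observe(); R=s['tool_rot']; a=np.radians(phi); y=np.array([np.cos(a),np.sin(a),0]); zz=np.array([0,0,-1.]); T=np.c_[np.cross(y,zz),y,zz]
    d=R.T@(np.array(pos)-s['position'])/.5; r=Ro.from_matrix(R.T@T).as_rotvec()/np.pi
    print('pos',s['position'].round(4),'d',d.round(4),'r',r.round(4))
E
python3 - <<'E'
from m import *
z=load('top0'); W=world(z); H=W[...,2]; im=z['im']; hsv=cv2.cvtColor(im,cv2.COLOR_RGB2HSV)
print('rail'); blobs(z,(H>.222)&(H<.245),.231,(150,80,335,115),15)
print('railbright'); 
print('stap'); blobs(z,(H>.03)&(H<.05)&(hsv[...,1]<110),.041,(300,190,330,238),15)
m=(hsv[...,2]<90)&(H>.005)&(H<.06); print('stapdark'); blobs(z,m,.03,(300,190,330,238),15)
# scene view: points by depth
s=load('scene0'); S=world(s); h=S[...,2]; hs=cv2.cvtColor(s['im'],cv2.COLOR_RGB2HSV)
def bl(mask,mn=12):
    n,l,st,c=cv2.connectedComponentsWithStats(mask.astype(np.uint8))
    for i in range(1,n):
        if st[i,4]>=mn:
            p=S[l==i]; print('  px',c[i].round(1),st[i,4],'mean',p.mean(0).round(4),'lo',np.percentile(p,2,0).round(3),'hi',np.percentile(p,98,0).round(3))
rng=(S[...,0]>.3)&(S[...,0]<.6)&(abs(S[...,1])<.3)
print('scene bars'); bl(rng&(h>.135)&(h<.17))
r2=(S[...,0]>.55)&(S[...,0]<.8)&(abs(S[...,1])<.32)
print('scene rail'); bl(r2&(h>.19)&(h<.25))
print('stap/mouse'); bl(rng&(h>.012)&(h<.06)&(hs[...,2]<110))
print('box'); bl((S[...,0]>.3)&(S[...,0]<.62)&(S[...,1]>.27)&(S[...,1]<.5)&(h>.055)&(h<.09))
# top: hooks
dm=(hsv[...,2]<75)&(hsv[...,1]<90)&(H>.15)&(H<.24)
print('tophooks'); blobs(z,dm,.2,(180,95,310,145),8)
E
```

```text
rail
  px [241.9  96. ] rect (array([733.7,  33.3]), array([498.3,  23.7]), 85.1, 1225)
railbright
stap
  px [304.  190.5] rect (array([ 494.3, -156.2]), array([25. ,  3.2]), -89.8, 18)
  px [314.8 210. ] rect (array([ 433.9, -189.2]), array([119.3,  30.1]), -16.5, 365)
stapdark
  px [311.2 210.8] rect (array([ 429.9, -188.2]), array([126.2,  76. ]), 6.4, 215)
scene bars
  px [283.7 166.4] 102 mean [0.4324 0.1633 0.1494] lo [0.422 0.11  0.139] hi [0.441 0.22  0.155]
  px [240.7 177.3] 114 mean [ 0.429  -0.0116  0.1498] lo [ 0.422 -0.065  0.139] hi [0.435 0.046 0.156]
  px [221.  199.3] 140 mean [ 0.5204 -0.1302  0.1501] lo [ 0.513 -0.184  0.137] hi [ 0.526 -0.074  0.155]
scene rail
  px [298.1 202.8] 2012 mean [0.7329 0.0071 0.219 ] lo [ 0.644 -0.212  0.195] hi [0.768 0.265 0.23 ]
stap/mouse
  px [311.1 184.8] 221 mean [0.439  0.2967 0.0378] lo [0.366 0.292 0.013] hi [0.515 0.3   0.059]
  px [281.2 185. ] 97 mean [0.3992 0.1819 0.0485] lo [0.393 0.142 0.035] hi [0.405 0.22  0.06 ]
  px [278.9 197. ] 280 mean [0.4514 0.1366 0.0371] lo [0.399 0.106 0.015] hi [0.468 0.192 0.059]
  px [2
[... 851 characters left out ...]
.392 -0.219  0.013] hi [ 0.557 -0.14   0.059]
  px [218.4 219.8] 123 mean [ 0.4856 -0.1261  0.0487] lo [ 0.481 -0.163  0.032] hi [ 0.49  -0.077  0.06 ]
  px [287.  217.9] 203 mean [0.5616 0.097  0.0256] lo [0.527 0.068 0.013] hi [0.585 0.133 0.037]
  px [238.4 230.3] 76 mean [ 0.549  -0.086   0.0329] lo [ 0.546 -0.1    0.014] hi [ 0.552 -0.072  0.052]
box
  px [325.9 174. ] 247 mean [0.4285 0.3779 0.0604] lo [0.357 0.293 0.055] hi [0.535 0.458 0.065]
tophooks
  px [188.7 110.4] rect (array([701. , 187.4]), array([86.6, 10.7]), -4.3, 67)
  px [241.3 114.7] rect (array([688.3,  36.5]), array([89.,  9.]), -8.4, 68)
  px [293.6 120.2] rect (array([ 674.2, -113.1]), array([88.8,  7.5]), -4.4, 68)
```

```bash
python3 -c "
from m import *
go((.4247,.1376,.26),-6.1)"
```

```text
pos [0.1639 0.5248 0.2014] d [-0.7288 -0.5837 -0.1168] r [-3.000e-04  2.000e-04  4.375e-01]
```

```bash
python3 -m handwheel '[[[0,0,-0.117],[0,0,0.05]],[[-0.729,-0.584,-0.117],[0,0,0.4375]],[[-0.729,-0.584,-0.117],[0,0,0.4375]],[[-0.729,-0.584,-0.117],[0,0,0.4375]],[[-0.729,-0.584,-0.117],[0,0,0.4375]],[[-0.729,-0.584,-0.117],[0,0,0.4375]],[[-0.729,-0.584,-0.117],[0,0,0.4375]],[[-0.729,-0.584,-0.117],[0,0,0.4375]],[[-0.729,-0.584,-0.117],[0,0,0.4375]],[[-0.729,-0.584,-0.117],[0,0,0.4375]]]' 0.6 40; python3 -m handwheel '[[[0,0,0],[0,0,0]],[[0,0,0],[0,0,0]]]'; python3 - <<'E'
from m import *
snap('wrist','w1'); go((.4247,.1376,.131),-6.1)
z=load('w1'); W=world(z); H=W[...,2]; mk=((H>.14)&(H<.17)).astype(np.uint8)
n,l,s,c=cv2.connectedComponentsWithStats(mk)
for i in range(1,n):
    if s[i,4]>200: print(c[i],s[i],H[l==i].mean(),rect(z,l==i,.156))
E
```

```text
time_s: 1.15
position: [0.4159, 0.1498, 0.2601]
tool_rot: [[0.111, 0.994, 0.0], [0.994, -0.111, 0.0], [0.0, 0.0, -1.0]]
ft_force: [0.7, 0.7, 0.5]
grip_width: 0.0511
gripper_force: 0.0
time_s: 1.35
position: [0.4155, 0.1511, 0.2597]
tool_rot: [[0.108, 0.994, -0.001], [0.994, -0.108, 0.0], [0.0, -0.001, -1.0]]
ft_force: [0.4, 0.7, -0.0]
grip_width: 0.0513
gripper_force: 0.0
pos [0.4149 0.152  0.2598] d [-0.0265  0.0227  0.2576] r [-0.0003 -0.0001 -0.    ]
[269.36594804 150.90436705] [ 263   85   15  135 1809] 0.15614595567183204 (array([428.5, 170.4]), array([114.6,  11.2]), 84.2, 1809)
[280.22958258 316.75862069] [ 267  268   28   96 1102] 0.15551256144078918 (array([423.5,   4.7]), array([116.9,  11.8]), -86.4, 1102)
```

View pics/w1.png

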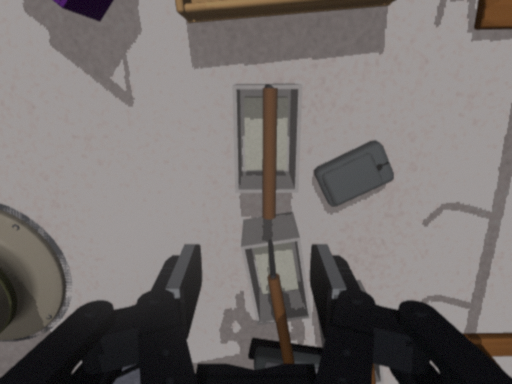

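The wrist view shows bar A at (269,151), with its top at 156 mm in both views, so I'll grasp it.

```bash
python3 -m handwheel '[[[-0.026,0.023,0.05],[0,0,0]],[[-0.026,0.023,0.12],[0,0,0]],[[-0.026,0.023,0.18],[0,0,0]],[[-0.026,0.023,0.22],[0,0,0]],[[-0.026,0.023,0.2576],[0,0,0]],[[-0.026,0.023,0.2576],[0,0,0]],[[-0.026,0.023,0.2576],[0,0,0]]]' 0.6; python3 -m handwheel '[[[0,0,0],[0,0,0]],[[0,0,0],[0,0,0]],[[0,0,0],[0,0,0]],[[0,0,0],[0,0,0]],[[0,0,0],[0,0,0]],[[0,0,0],[0,0,0]]]' 0 60; python3 -m handwheel '[[[0,0,-0.05],[0,0,0]],[[0,0,-0.1],[0,0,0]],[[0,0,-0.15],[0,0,0]],[[0,0,-0.2],[0,0,0]],[[0,0,-0.2],[0,0,0]],[[0,0,-0.2],[0,0,0]]]'; python3 -c "
from m import *
snap('wrist','w2')
z=load('w2'); W=world(z); H=W[...,2]; print(observe()['position']); hs=cv2.cvtColor(z['im'],cv2.COLOR_RGB2HSV)
mk=((H>.2)&(H<.3)&(hs[...,1]>110)).astype(np.uint8)
n,l,s,c=cv2.connectedComponentsWithStats(mk)
for i in range(1,n):
    if s[i,4]>100: print(c[i],s[i],H[l==i].mean(),W[l==i].min(0).round(3),W[l==i].max(0).round(3),rect(z,l==i,H[l==i].max()))
go((.5,.1607,.228),-5.1)"
```

```text
time_s: 2.1
position: [0.4251, 0.1386, 0.1318]
tool_rot: [[0.104, 0.995, 0.0], [0.995, -0.104, 0.0], [0.0, 0.0, -1.0]]
ft_force: [0.2, 0.0, 0.1]
grip_width: 0.0514
gripper_force: 0.0
time_s: 2.7
position: [0.4254, 0.1376, 0.1313]
tool_rot: [[0.106, 0.994, 0.0], [0.994, -0.106, -0.0], [-0.0, 0.0, -1.0]]
ft_force: [0.1, 1.2, 1.2]
grip_width: -0.0004
gripper_force: 0.0
time_s: 3.3
position: [0.4252, 0.1376, 0.2311]
tool_rot: [[0.106, 0.994, 0.0], [0.994, -0.106, 0.0], [0.0, 0.0, -1.0]]
ft_force: [0.1, 0.2, -1.0]
grip_width: 0.0002
gripper_force: 0.0
[0.42496543 0.13754291 0.23045668]
pos [0.425  0.1375 0.2305] d [0.062  0.1443 0.0047] r [-0.0004  0.0001 -0.0056]
```

View pics/w2.png

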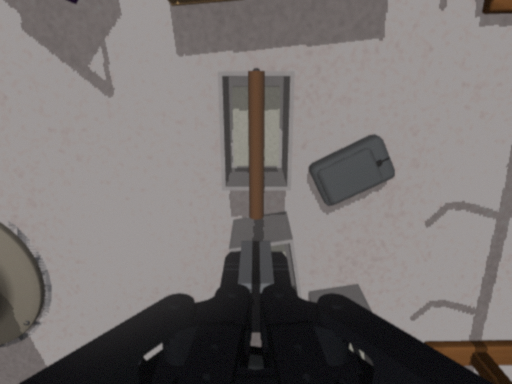

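```bash
python3 - <<'E'
from m import *
snap('top','t2');z=load('t2'); W=world(z); H=W[...,2]
blobs(z,(H>.13)&(H<.17),.156,(150,150,340,250),15)
z=load('w2');W=world(z);H=W[...,2]
blobs(z,(H>.13)&(H<.17),.156,(200,50,340,320),100)
E
```

```text
px [297.5 177.9] rect (array([ 514.5, -126.3]), array([113.6,  12.1]), -86.0, 164)
  px [256.1 209.1] rect (array([423.3,  -6.9]), array([114.7,  11.7]), -86.4, 164)
  px [256.  141.8] rect (array([428.2, 170.2]), array([114.1,  11.8]), 83.7, 2347)
```

The wrist view shows bar A still standing at (256,142), with its near end at row 218, and the shut fingertips at about (256,243). The grasp missed, so I'll compare the TCP projection with the visible fingertips.

```bash
python3 - <<'E'
from m import *
z=load('w2');W=world(z);H=W[...,2]; s=observe(); p=s['position']
def pr(z,X): c=z['K']@(z['R']@X+z['t']); return c[:2]/c[2]
print('tcp',p,pr(z,p),'bar grip spot',pr(z,np.array([.425,.1376,.15])))
print('R',z['R'].round(3),'cam',-z['R'].T@z['t'])
for v in range(205,330,8): print(v,z['d'][v,256].round(3),W[v,256].round(3))
snap('scene','s2'); q=load('s2'); print(pr(q,p))
a=q['im'][100:260,180:400,::-1]; cv2.imwrite('pics/s2c.png',cv2.resize(a,None,fx=3.5,fy=3.5,interpolation=2))
E
```

```text
tcp [0.42485245 0.13754362 0.2302467 ] [256.13517585 232.0359871 ] bar grip spot [256.25179364 188.03063623]
R [[ 0.994 -0.107 -0.001]
 [-0.101 -0.943  0.319]
 [-0.035 -0.317 -0.948]] cam [0.43363083 0.22080684 0.40442168]
205 0.265 [0.424 0.126 0.157]
213 0.266 [0.423 0.119 0.158]
221 0.421 [0.416 0.051 0.018]
229 0.399 [0.416 0.051 0.041]
237 0.378 [0.416 0.051 0.063]
245 0.15 [0.426 0.15  0.27 ]
253 0.143 [0.426 0.15  0.277]
261 0.137 [0.426 0.15  0.284]
269 0.131 [0.426 0.151 0.29 ]
277 0.127 [0.426 0.15  0.295]
285 0.122 [0.426 0.15  0.3  ]
293 0.123 [0.426 0.146 0.3  ]
301 0.126 [0.425 0.142 0.298]
309 0.126 [0.425 0.139 0.299]
317 0.127 [0.424 0.135 0.299]
325 0.128 [0.424 0.132 0.3  ]
[277.87654728 146.53411255]
```

View pics/s2c.png

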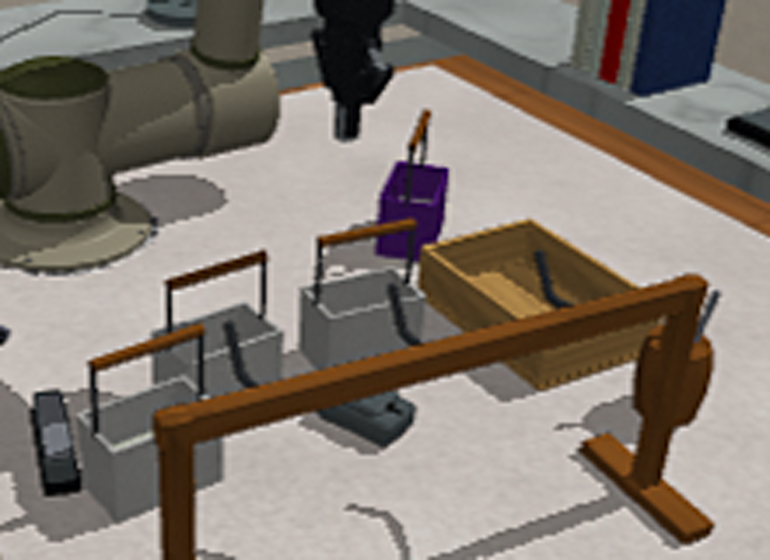

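The visible fingertips sit about 30 mm higher than the reported TCP: row 241 against 232 in the wrist view, and 139 against 146 in the scene view. That explains the miss, so I'll measure the offset properly.

```bash
python3 - <<'E'
from m import *
z=load('w2');W=world(z)
for v in range(238,246): print(v,z['d'][v,248:266:3].round(3),W[v,250].round(4),W[v,262].round(4))
# scene: fingertip lowest dark pixels near (278,140)
q=load('s2'); S=world(q); p=observe()['position']
m=(np.abs(S[...,0]-p[0])<.05)&(np.abs(S[...,1]-p[1])<.05)&(S[...,2]>.2)&(S[...,2]<.5)
pts=S[m]; print(len(pts)); o=np.argsort(pts[:,2]); print(pts[o[:12]].round(4)); low=pts[pts[:,2]<pts[o[3],2]+.02]; print(low.mean(0),low.min(0),low.max(0))
E
```

```text
238 [0.377 0.376 0.375 0.375 0.373 0.371] [0.4088 0.0512 0.0635] [0.4224 0.052  0.068 ]
239 [0.376 0.376 0.374 0.372 0.371 0.37 ] [0.4089 0.0515 0.0665] [0.4223 0.0522 0.0708]
240 [0.375 0.372 0.372 0.371 0.37  0.366] [0.4088 0.0509 0.0677] [0.4223 0.052  0.0726]
241 [0.155 0.155 0.154 0.154 0.154 0.152] [0.4233 0.1501 0.2654] [0.4288 0.1492 0.2647]
242 [0.154 0.153 0.153 0.154 0.153 0.151] [0.4234 0.1504 0.2669] [0.4288 0.1499 0.267 ]
243 [0.152 0.152 0.151 0.152 0.151 0.152] [0.4234 0.1501 0.2674] [0.4288 0.1497 0.2677]
244 [0.151 0.151 0.149 0.151 0.15  0.151] [0.4234 0.1503 0.2686] [0.4288 0.1499 0.269 ]
245 [0.15  0.15  0.15  0.151 0.15  0.151] [0.4234 0.1504 0.2699] [0.4288 0.1502 0.2705]
1283
[[0.4303 0.1368 0.2571]
 [0.4291 0.1335 0.2573]
 [0.4321 0.1273 0.2597]
 [0.4313 0.14   0.2605]
 [0.4166 0.1292 0.2608]
 [0.4347 0.1419 0.2614]
 [0.4334 0.1344 0.2624]
 [0.4303 0.1283 0.2625]
 [0.4301 0.1243 0.2633]
 [0.4371 0.1276 0.2653]
 [0.4289 0.1291 0.2655]
 [0.4202 0.1265 0.2664]]
[0.43254717 0.13141807 0.27048713] [0.4166124  0.12425428 0.25708002] [0.4419769  0.14337278 0.28014917]
```

The true tip is about 33 mm above the reported TCP, while xy agrees. I'll apply that correction to z and grasp again.

```bash
echo "DZ=-0.033 # reported z = true tip z + DZ" >> m.py; python3 -m handwheel '[[[0,0,0],[0,0,0]],[[0,0,0],[0,0,0]],[[0,0,0],[0,0,0]],[[0,0,0.06],[0,0,0]],[[0,0,0.12],[0,0,0]],[[0,0,0.18],[0,0,0]],[[0,0,0.22],[0,0,0]],[[0,0,0.265],[0,0,0]],[[0,0,0.265],[0,0,0]],[[0,0,0.265],[0,0,0]]]' 0.6; python3 -m handwheel '[[[0,0,0],[0,0,0]],[[0,0,0],[0,0,0]],[[0,0,0],[0,0,0]],[[0,0,0],[0,0,0]],[[0,0,0],[0,0,0]],[[0,0,0],[0,0,0]]]' 0 60;python3 -m handwheel '[[[0,0,-0.03],[0,0,0]],[[0,0,-0.06],[0,0,0]],[[0,0,-0.1],[0,0,0]],[[0,0,-0.14],[0,0,0]],[[0,0,-0.194],[0,0,0]],[[0,0,-0.194],[0,0,0]],[[0,0,-0.194],[0,0,0]]]'; python3 - <<'E'
from m import *
snap('wrist','w3')
z=load('w3'); W=world(z); H=W[...,2]
for hi in [(.225,.3)]:
  hs=cv2.cvtColor(z['im'],cv2.COLOR_RGB2HSV); mk=((H>.2)&(H<.3)&(hs[...,1]>110)).astype(np.uint8)
  n,l,s,c=cv2.connectedComponentsWithStats(mk)
  for i in range(1,n):
    if s[i,4]>100: p=W[l==i]; print(c[i],s[i],p.mean(0).round(4),p.min(0).round(3),p.max(0).round(3),rect(z,l==i,H[l==i].max()))
E
```

```text
time_s: 4.45
position: [0.4256, 0.1376, 0.0992]
tool_rot: [[0.106, 0.994, -0.0], [0.994, -0.106, -0.0], [-0.0, -0.0, -1.0]]
ft_force: [-0.8, 0.4, 0.3]
grip_width: 0.0513
gripper_force: 0.0
time_s: 5.05
position: [0.4258, 0.1376, 0.0996]
tool_rot: [[0.106, 0.994, 0.002], [0.994, -0.106, 0.0], [0.0, 0.002, -1.0]]
ft_force: [-0.6, 0.1, 7.9]
grip_width: 0.0104
gripper_force: 58.5
time_s: 5.75
position: [0.425, 0.1376, 0.1953]
tool_rot: [[0.106, 0.994, -0.0], [0.994, -0.106, -0.0], [-0.0, -0.0, -1.0]]
ft_force: [0.9, 0.3, -1.9]
grip_width: 0.0098
gripper_force: 58.8
[255.19214031 197.092048  ] [ 240   63   32  279 7583] [0.4284 0.1766 0.2518] [0.416 0.113 0.248] [0.438 0.225 0.258] (array([428.3, 172.2]), array([106.1,  10.5]), 83.9, 7583)
```

View pics/w3.png

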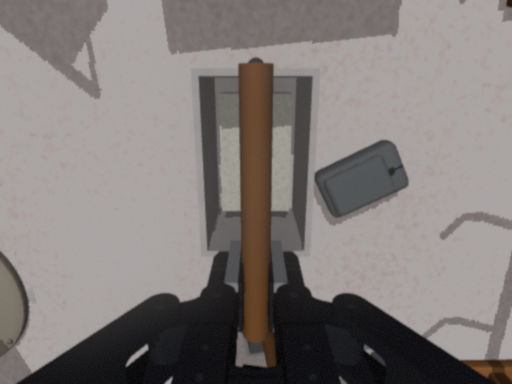

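Held: the bar runs (256,65)–(256,340), level, centre at z≈0.247, with its middle about 31 mm from the pads. Next I'll move it over hook 3.

```bash
python3 -c "
from m import *
go((.680,.157,.1955),-5.1)"
```

```text
pos [0.4247 0.1375 0.1947] d [ 0.093   0.5036 -0.0026] r [-0.0006  0.0001 -0.0056]
```

```bash
python3 -m handwheel '[[[0.02,0.08,-0.002],[0,0,-0.0056]],[[0.04,0.16,-0.002],[0,0,-0.0056]],[[0.06,0.24,-0.002],[0,0,-0.0056]],[[0.09,0.3,-0.002],[0,0,-0.0056]],[[0.093,0.35,-0.002],[0,0,-0.0056]],[[0.093,0.4,-0.002],[0,0,-0.0056]],[[0.093,0.44,-0.002],[0,0,-0.0056]],[[0.093,0.48,-0.002],[0,0,-0.0056]],[[0.093,0.504,-0.002],[0,0,-0.0056]],[[0.093,0.504,-0.002],[0,0,-0.0056]]]'; python3 -m handwheel '[[[0,0,0],[0,0,0]],[[0,0,0],[0,0,0]]]'; python3 - <<'E'
from m import *
snap('wrist','w4'); go((.680,.157,.1535),-5.1)
z=load('w4'); W=world(z); H=W[...,2]; hs=cv2.cvtColor(z['im'],cv2.COLOR_RGB2HSV)
for n,mk in (('wood',(H>.2)&(H<.3)&(hs[...,1]>110)),('hook',(hs[...,2]<80)&(H>.17)&(H<.235))):
  n_,l,s,c=cv2.connectedComponentsWithStats(mk.astype(np.uint8))
  for i in range(1,n_):
    if s[i,4]>60: p=W[l==i]; print(n,c[i].round(),s[i],p.mean(0).round(4),p.min(0).round(3),p.max(0).round(3))
E
```

```text
time_s: 6.8
position: [0.6813, 0.1565, 0.1937]
tool_rot: [[0.089, 0.996, -0.004], [0.996, -0.089, -0.0], [-0.001, -0.004, -1.0]]
ft_force: [-0.6, -0.3, -2.1]
grip_width: 0.0097
gripper_force: 58.8
time_s: 7.0
position: [0.6801, 0.1573, 0.1962]
tool_rot: [[0.088, 0.996, -0.001], [0.996, -0.088, -0.0], [-0.0, -0.001, -1.0]]
ft_force: [-0.5, -0.3, -2.9]
grip_width: 0.0103
gripper_force: 58.8
pos [0.6802 0.1573 0.1966] d [-0.0006 -0.0002  0.0863] r [-0.0002  0.      0.0002]
wood [411. 138.] [  361     0   104   325 15237] [0.7487 0.208  0.2302] [0.72  0.118 0.2  ] [0.765 0.268 0.286]
wood [255. 196.] [ 240   63   32  279 7637] [0.683  0.197  0.2526] [0.672 0.134 0.249] [0.692 0.245 0.258]
wood [375. 355.] [364 345  22  22 162] [0.7313 0.1133 0.2453] [0.713 0.092 0.226] [0.742 0.164 0.297]
hook [375. 130.] [ 272    0  143  305 7064] [0.7381 0.2108 0.2152] [0.691 0.121 0.17 ] [0.76  0.274 0.232]
hook [213. 185.] [182 168  58  35 910] [0.6629 0.1945 0.2186] [0.65  0.173 0.173] [0.674 0.198 0.233]
```

View pics/w4.png

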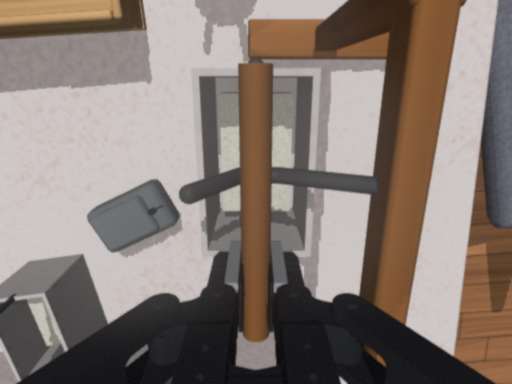

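The wrist view shows the bar over hook 3: the tip is at (190,193), the hook crosses the bar at (256,175), and the rail is to the right. I'll lower it.

```bash
python3 -m handwheel '[[[0,0,0.03],[0,0,0]],[[0,0,0.055],[0,0,0]],[[0,0,0.07],[0,0,0]],[[0,0,0.078],[0,0,0]],[[0,0,0.082],[0,0,0]],[[0,0,0.086],[0,0,0]],[[0,0,0.086],[0,0,0]],[[0,0,0.086],[0,0,0]]]'
```

```text
time_s: 7.85
position: [0.681, 0.157, 0.1546]
tool_rot: [[0.089, 0.996, 0.001], [0.996, -0.089, 0.0], [0.0, 0.001, -1.0]]
ft_force: [-1.7, -0.5, 2.9]
grip_width: 0.01
gripper_force: 59.3
```

```bash
python3 -m handwheel '[[[0,0,0],[0,0,0]],[[0,0,0],[0,0,0]],[[0,0,0],[0,0,0]],[[0,0,0],[0,0,0]]]' 0.35;  python3 -m handwheel '[[[0,0,-0.02],[0,0,0]],[[0,0,-0.06],[0,0,0]],[[0,0,-0.12],[0,0,0]],[[0,0,-0.2],[0,0,0]],[[0,0,-0.24],[0,0,0]],[[0,0,-0.24],[0,0,0]]]'; python3 - <<'E'
from m import *
snap('wrist','w5')
z=load('w5'); W=world(z); H=W[...,2]; hs=cv2.cvtColor(z['im'],cv2.COLOR_RGB2HSV)
mk=(H>.19)&(H<.225)&(hs[...,1]>110)&(W[...,0]<.71)
n_,l,s,c=cv2.connectedComponentsWithStats(mk.astype(np.uint8))
for i in range(1,n_):
    if s[i,4]>60: p=W[l==i]; print(c[i].round(),s[i],p.mean(0).round(4),p.min(0).round(3),p.max(0).round(3),rect(z,l==i,.2115))
# B grip: centre (423.5,-6.9) wait average w/ top
a=np.radians(93.6); g=np.array([423.5,-5])-30*np.array([np.cos(a),np.sin(a)]); print(g)
go((g[0]/1000,g[1]/1000,.25),3.6)
E
```

```text
time_s: 8.25
position: [0.6809, 0.1571, 0.1537]
tool_rot: [[0.089, 0.996, 0.0], [0.996, -0.089, 0.0], [0.0, 0.0, -1.0]]
ft_force: [-0.3, -0.2, 1.1]
grip_width: 0.0302
gripper_force: 0.0
time_s: 8.85
position: [0.6816, 0.1572, 0.2783]
tool_rot: [[0.089, 0.996, 0.008], [0.996, -0.089, 0.0], [0.001, 0.008, -1.0]]
ft_force: [0.4, 0.1, -0.5]
grip_width: 0.0298
gripper_force: 0.0
[254. 142.] [ 247   72   14  150 1747] [0.6835 0.1953 0.212 ] [0.675 0.135 0.209] [0.692 0.244 0.215] (array([683. , 189.6]), array([109.4,   9. ]), 85.1, 1747)
[425.38371559 -34.94080185]
pos [0.6812 0.1571 0.2755] d [-0.428  -0.4756  0.0492] r [ 0.0011 -0.0001 -0.0483]
```

Caddy A hangs: its bar middle is at (683,190), with the top at 0.212. On to caddy B.

```bash
python3 -m handwheel '[[[-0.06,-0.07,0],[0,0,-0.048]],[[-0.12,-0.14,0],[0,0,-0.048]],[[-0.19,-0.21,0.02],[0,0,-0.048]],[[-0.26,-0.28,0.03],[0,0,-0.048]],[[-0.32,-0.35,0.049],[0,0,-0.048]],[[-0.38,-0.42,0.049],[0,0,-0.048]],[[-0.428,-0.476,0.049],[0,0,-0.048]],[[-0.428,-0.476,0.049],[0,0,-0.048]],[[-0.428,-0.476,0.049],[0,0,-0.048]],[[-0.428,-0.476,0.049],[0,0,-0.048]]]' 0.6; python3 - <<'E'
from m import *
snap('wrist','w6'); go((.4254,-.035,.0985),3.6)
z=load('w6'); W=world(z); H=W[...,2]; hs=cv2.cvtColor(z['im'],cv2.COLOR_RGB2HSV)
blobs(z,(H>.14)&(H<.17)&(hs[...,1]>90),.156,(150,30,400,330),100)
E
```

```text
time_s: 9.9
position: [0.4252, -0.0346, 0.2487]
tool_rot: [[-0.062, 0.998, -0.001], [0.998, 0.062, 0.0], [0.001, -0.001, -1.0]]
ft_force: [-0.3, -0.6, -0.6]
grip_width: 0.0513
gripper_force: 0.0
pos [ 0.4253 -0.0345  0.2487] d [-0.0011  0.0004  0.3004] r [-0.0003 -0.0002  0.    ]
  px [257.  142.2] rect (array([423.7,  -4.5]), array([110.8,  10. ]), -86.0, 1706)
  px [350.6 246.2] rect (array([511.8, -90.5]), array([47.9, 11.1]), -85.4, 485)
```

Bar B is at (423.7,-4.5), as expected. I'll grasp and lift it.

```bash
python3 -m handwheel '[[[0,0,0.06],[0,0,0]],[[0,0,0.12],[0,0,0]],[[0,0,0.18],[0,0,0]],[[0,0,0.24],[0,0,0]],[[0,0,0.28],[0,0,0]],[[0,0,0.3],[0,0,0]],[[0,0,0.3],[0,0,0]],[[0,0,0.3],[0,0,0]]]' 0.6; python3 -m handwheel '[[[0,0,0],[0,0,0]],[[0,0,0],[0,0,0]],[[0,0,0],[0,0,0]],[[0,0,0],[0,0,0]],[[0,0,0],[0,0,0]],[[0,0,0],[0,0,0]]]' 0 60;python3 -m handwheel '[[[0,0,-0.03],[0,0,0]],[[0,0,-0.06],[0,0,0]],[[0,0,-0.1],[0,0,0]],[[0,0,-0.14],[0,0,0]],[[0,0,-0.194],[0,0,0]],[[0,0,-0.194],[0,0,0]],[[0,0,-0.194],[0,0,0]],[[0,0,-0.194],[0,0,0]]]'; python3 - <<'E'
from m import *
snap('wrist','w7')
z=load('w7'); W=world(z); H=W[...,2]; hs=cv2.cvtColor(z['im'],cv2.COLOR_RGB2HSV)
mk=(H>.22)&(H<.3)&(hs[...,1]>110)
n_,l,s,c=cv2.connectedComponentsWithStats(mk.astype(np.uint8))
for i in range(1,n_):
    if s[i,4]>100: p=W[l==i]; print(c[i].round(),s[i],p.mean(0).round(4),p.min(0).round(3),p.max(0).round(3))
# hook2 centre from hung A: minus 150 along rack y
h2=np.array([683,189.3])-150*np.array([.0872,.9962]); print('hook2',h2)
t=h2-30.5*np.array([.0872,.9962]); print(t); go((t[0]/1000,t[1]/1000,.1962),-5.1)
E
```

```text
time_s: 10.75
position: [0.4254, -0.0349, 0.0998]
tool_rot: [[-0.062, 0.998, 0.001], [0.998, 0.062, -0.0], [-0.0, 0.001, -1.0]]
ft_force: [-0.1, 0.1, -0.4]
grip_width: 0.0514
gripper_force: 0.0
time_s: 11.35
position: [0.4255, -0.0352, 0.0998]
tool_rot: [[-0.062, 0.998, 0.002], [0.998, 0.062, -0.001], [-0.001, 0.002, -1.0]]
ft_force: [0.9, 1.6, 6.2]
grip_width: 0.0099
gripper_force: 58.6
time_s: 12.15
position: [0.4241, -0.0347, 0.1949]
tool_rot: [[-0.062, 0.998, -0.003], [0.998, 0.062, 0.001], [0.001, -0.002, -1.0]]
ft_force: [0.4, -0.4, -2.4]
grip_width: 0.0103
gripper_force: 58.8
[255. 203.] [ 240   70   32  275 7429] [0.4215 0.0021 0.2516] [ 0.414 -0.061  0.247] [0.431 0.051 0.262]
hook2 [669.92  39.87]
[667.2604   9.4859]
pos [ 0.4241 -0.0348  0.195 ] d [ 0.0583  0.4908 -0.0036] r [-0.0008 -0.0003  0.048 ]
```

```bash
python3 -m handwheel '[[[0.02,0.08,-0.003],[0,0,0.02]],[[0.04,0.16,-0.003],[0,0,0.048]],[[0.058,0.24,-0.003],[0,0,0.048]],[[0.058,0.3,-0.003],[0,0,0.048]],[[0.058,0.35,-0.003],[0,0,0.048]],[[0.058,0.4,-0.003],[0,0,0.048]],[[0.058,0.44,-0.003],[0,0,0.048]],[[0.058,0.475,-0.003],[0,0,0.048]],[[0.058,0.491,-0.003],[0,0,0.048]],[[0.058,0.491,-0.003],[0,0,0.048]]]'; python3 -m handwheel '[[[0,0,0],[0,0,0]],[[0,0,0],[0,0,0]]]'; python3 - <<'E'
from m import *
snap('wrist','w8'); go((.6673,.0095,.1535),-5.1)
z=load('w8'); W=world(z); H=W[...,2]; hs=cv2.cvtColor(z['im'],cv2.COLOR_RGB2HSV)
for n,mk in (('wood',(H>.2)&(H<.3)&(hs[...,1]>110)),('hook',(hs[...,2]<80)&(H>.17)&(H<.235))):
  n_,l,s,c=cv2.connectedComponentsWithStats(mk.astype(np.uint8))
  for i in range(1,n_):
    if s[i,4]>60: p=W[l==i]; print(n,c[i].round(),s[i],p.mean(0).round(4),p.min(0).round(3),p.max(0).round(3))
E
```

```text
time_s: 13.2
position: [0.6682, 0.0092, 0.1962]
tool_rot: [[0.089, 0.996, -0.002], [0.996, -0.089, 0.0], [0.0, -0.002, -1.0]]
ft_force: [-0.0, -0.3, -1.1]
grip_width: 0.0101
gripper_force: 58.8
time_s: 13.4
position: [0.6674, 0.0092, 0.1979]
tool_rot: [[0.089, 0.996, -0.0], [0.996, -0.089, 0.0], [-0.0, -0.0, -1.0]]
ft_force: [0.3, 0.4, -2.4]
grip_width: 0.0098
gripper_force: 58.8
pos [0.6675 0.0091 0.198 ] d [ 0.0007 -0.0004  0.0891] r [0. 0. 0.]
wood [409. 143.] [  359     0    98   323 14093] [0.7358 0.0572 0.2312] [ 0.706 -0.03   0.211] [0.75  0.118 0.288]
wood [255. 201.] [ 240   70   31  275 7529] [0.67   0.0467 0.2544] [ 0.659 -0.016  0.25 ] [0.679 0.095 0.26 ]
wood [375. 355.] [364 344  22  23 163] [ 0.7188 -0.0358  0.246 ] [ 0.701 -0.058  0.228] [0.73  0.016 0.299]
hook [371. 147.] [ 272    0  139  303 5972] [0.7235 0.0544 0.2184] [ 0.678 -0.028  0.172] [0.735 0.118 0.231]
hook [215. 186.] [188 170  52  34 853] [0.6505 0.0451 0.2175] [0.638 0.023 0.174] [0.661 0.049 0.233]
```

Same picture as for hook 3: the bar is centred within 4 mm and the tip is 32 mm in front. I'll lower and release.

```bash
python3 -m handwheel '[[[0,0,0.03],[0,0,0]],[[0,0,0.055],[0,0,0]],[[0,0,0.07],[0,0,0]],[[0,0,0.078],[0,0,0]],[[0,0,0.084],[0,0,0]],[[0,0,0.089],[0,0,0]],[[0,0,0.089],[0,0,0]],[[0,0,0.089],[0,0,0]]]';python3 -m handwheel '[[[0,0,0],[0,0,0]],[[0,0,0],[0,0,0]],[[0,0,0],[0,0,0]],[[0,0,0],[0,0,0]]]' 0.35;  python3 -m handwheel '[[[0,0,-0.02],[0,0,0]],[[0,0,-0.06],[0,0,0]],[[0,0,-0.12],[0,0,0]],[[0,0,-0.2],[0,0,0]],[[0,0,-0.24],[0,0,0]],[[0,0,-0.24],[0,0,0]]]'; python3 - <<'E'
from m import *
snap('wrist','w9')
z=load('w9'); W=world(z); H=W[...,2]; hs=cv2.cvtColor(z['im'],cv2.COLOR_RGB2HSV)
mk=(H>.19)&(H<.225)&(hs[...,1]>110)&(W[...,0]<.70)
n_,l,s,c=cv2.connectedComponentsWithStats(mk.astype(np.uint8))
for i in range(1,n_):
    if s[i,4]>60: p=W[l==i]; print(c[i].round(),s[i],p.mean(0).round(4),p.min(0).round(3),p.max(0).round(3),rect(z,l==i,.2115))
a=np.radians(94); g=np.array([514.5,-124.5])-30*np.array([np.cos(a),np.sin(a)]); print(g)
go((g[0]/1000,g[1]/1000,.25),4)
E
```

```text
time_s: 14.25
position: [0.6683, 0.009, 0.1543]
tool_rot: [[0.089, 0.996, 0.002], [0.996, -0.089, -0.0], [-0.0, 0.002, -1.0]]
ft_force: [-1.7, -0.9, 4.2]
grip_width: 0.0101
gripper_force: 59.5
time_s: 14.65
position: [0.668, 0.0092, 0.153]
tool_rot: [[0.089, 0.996, -0.0], [0.996, -0.089, 0.0], [0.0, -0.0, -1.0]]
ft_force: [-0.5, 0.2, 0.1]
grip_width: 0.0298
gripper_force: 0.0
time_s: 15.25
position: [0.6689, 0.0091, 0.2777]
tool_rot: [[0.089, 0.996, 0.008], [0.996, -0.089, -0.001], [-0.001, 0.008, -1.0]]
ft_force: [-0.3, -1.1, -0.1]
grip_width: 0.03
gripper_force: 0.0
[253.   5.] [246   0  15  11 157] [0.6783 0.1362 0.2108] [0.674 0.133 0.208] [0.683 0.14  0.213] (array([678.3, 135.9]), array([8.9, 5.6]), -5.0, 157)
[254. 146.] [ 247   75   14  149 1710] [0.6705 0.0445 0.212 ] [ 0.662 -0.015  0.209] [0.679 0.094 0.215] (array([670.1,  39.8]), array([108.9,   9. ]), 85.1, 1710)
[ 516.59269421 -154.42692151]
pos [0.6683 0.0092 0.2749] d [-0.3528 -0.2734  0.049 ] r [ 0.001   0.0002 -0.0505]
```

Caddy B hangs at (670,40). On to caddy C.

```bash
python3 -m handwheel '[[[-0.06,-0.05,0],[0,0,-0.05]],[[-0.12,-0.1,0],[0,0,-0.05]],[[-0.19,-0.15,0.02],[0,0,-0.05]],[[-0.26,-0.2,0.03],[0,0,-0.05]],[[-0.32,-0.25,0.049],[0,0,-0.05]],[[-0.353,-0.273,0.049],[0,0,-0.05]],[[-0.353,-0.273,0.049],[0,0,-0.05]],[[-0.353,-0.273,0.049],[0,0,-0.05]],[[-0.353,-0.273,0.049],[0,0,-0.05]]]' 0.6; python3 - <<'E'
from m import *
snap('wrist','w10'); go((.5165,-.154,.0985),4)
z=load('w10'); W=world(z); H=W[...,2]; hs=cv2.cvtColor(z['im'],cv2.COLOR_RGB2HSV)
blobs(z,(H>.14)&(H<.17)&(hs[...,1]>90),.156,(150,30,400,330),100)
E
```

```text
time_s: 16.2
position: [0.5168, -0.1538, 0.2483]
tool_rot: [[-0.069, 0.998, -0.0], [0.998, 0.069, 0.0], [0.001, -0.0, -1.0]]
ft_force: [0.2, -0.5, -0.3]
grip_width: 0.0512
gripper_force: 0.0
pos [ 0.5169 -0.1537  0.2483] d [-0.0007 -0.0008  0.2997] r [-0.0001 -0.0001 -0.0001]
  px [257.  143.1] rect (array([ 515.2, -124.4]), array([110.8,  10. ]), -85.7, 1706)
```

```bash
python3 -m handwheel '[[[0,0,0.06],[0,0,0]],[[0,0,0.12],[0,0,0]],[[0,0,0.18],[0,0,0]],[[0,0,0.24],[0,0,0]],[[0,0,0.28],[0,0,0]],[[0,0,0.3],[0,0,0]],[[0,0,0.3],[0,0,0]],[[0,0,0.3],[0,0,0]]]' 0.6; python3 -m handwheel '[[[0,0,0],[0,0,0]],[[0,0,0],[0,0,0]],[[0,0,0],[0,0,0]],[[0,0,0],[0,0,0]],[[0,0,0],[0,0,0]],[[0,0,0],[0,0,0]]]' 0 60;python3 -m handwheel '[[[0,0,-0.03],[0,0,0]],[[0,0,-0.06],[0,0,0]],[[0,0,-0.1],[0,0,0]],[[0,0,-0.14],[0,0,0]],[[0,0,-0.196],[0,0,0]],[[0,0,-0.196],[0,0,0]],[[0,0,-0.196],[0,0,0]],[[0,0,-0.196],[0,0,0]]]'; python3 - <<'E'
from m import *
snap('wrist','w11')
z=load('w11'); W=world(z); H=W[...,2]; hs=cv2.cvtColor(z['im'],cv2.COLOR_RGB2HSV)
mk=(H>.22)&(H<.3)&(hs[...,1]>110)
n_,l,s,c=cv2.connectedComponentsWithStats(mk.astype(np.uint8))
for i in range(1,n_):
    if s[i,4]>100: p=W[l==i]; print(c[i].round(),s[i],p.mean(0).round(4),p.min(0).round(3),p.max(0).round(3))
h=np.array([669.9,41.5])-150*np.array([.0872,.9962]); print('hook1',h)
t=h-30*np.array([.0872,.9962]); print(t); go((t[0]/1000,t[1]/1000,.1968),-5.1)
E
```

```text
time_s: 17.05
position: [0.5171, -0.1545, 0.0995]
tool_rot: [[-0.069, 0.998, 0.001], [0.998, 0.069, -0.001], [-0.001, 0.001, -1.0]]
ft_force: [0.8, 0.1, 0.1]
grip_width: 0.0511
gripper_force: 0.0
time_s: 17.65
position: [0.517, -0.1547, 0.0994]
tool_rot: [[-0.068, 0.998, 0.002], [0.998, 0.068, -0.001], [-0.001, 0.002, -1.0]]
ft_force: [0.8, 0.3, 4.9]
grip_width: 0.0099
gripper_force: 58.6
time_s: 18.45
position: [0.5157, -0.1542, 0.195]
tool_rot: [[-0.068, 0.998, -0.003], [0.998, 0.068, 0.001], [0.002, -0.003, -1.0]]
ft_force: [-0.9, 0.0, -3.1]
grip_width: 0.0099
gripper_force: 58.8
[255. 205.] [ 240   71   32  277 7493] [ 0.513  -0.1182  0.2521] [ 0.505 -0.181  0.248] [ 0.523 -0.069  0.262]
hook1 [ 656.82 -107.93]
[ 654.204 -137.816]
pos [ 0.5158 -0.1542  0.1951] d [ 0.0139  0.2784 -0.004 ] r [-0.0009 -0.0005  0.05  ]
```

```bash
python3 -m handwheel '[[[0.007,0.04,-0.004],[0,0,0.025]],[[0.014,0.08,-0.004],[0,0,0.05]],[[0.014,0.12,-0.004],[0,0,0.05]],[[0.014,0.16,-0.004],[0,0,0.05]],[[0.014,0.2,-0.004],[0,0,0.05]],[[0.014,0.24,-0.004],[0,0,0.05]],[[0.014,0.265,-0.004],[0,0,0.05]],[[0.014,0.278,-0.004],[0,0,0.05]],[[0.014,0.278,-0.004],[0,0,0.05]],[[0.014,0.278,-0.004],[0,0,0.05]]]'; python3 -m handwheel '[[[0,0,0],[0,0,0]],[[0,0,0],[0,0,0]]]'; python3 - <<'E'
from m import *
snap('wrist','w12'); go((.6542,-.1378,.1535),-5.1)
z=load('w12'); W=world(z); H=W[...,2]; hs=cv2.cvtColor(z['im'],cv2.COLOR_RGB2HSV)
for n,mk in (('wood',(H>.2)&(H<.3)&(hs[...,1]>110)),('hook',(hs[...,2]<80)&(H>.17)&(H<.235))):
  n_,l,s,c=cv2.connectedComponentsWithStats(mk.astype(np.uint8))
  for i in range(1,n_):
    if s[i,4]>60: p=W[l==i]; print(n,c[i].round(),s[i],p.mean(0).round(4),p.min(0).round(3),p.max(0).round(3))
E
```

```text
time_s: 19.5
position: [0.6541, -0.1381, 0.1982]
tool_rot: [[0.089, 0.996, -0.001], [0.996, -0.089, 0.0], [0.0, -0.001, -1.0]]
ft_force: [-1.2, -0.7, -2.9]
grip_width: 0.0104
gripper_force: 58.8
time_s: 19.7
position: [0.6542, -0.1382, 0.199]
tool_rot: [[0.089, 0.996, 0.0], [0.996, -0.089, -0.0], [-0.0, 0.0, -1.0]]
ft_force: [0.7, 0.9, -2.0]
grip_width: 0.0102
gripper_force: 58.8
pos [ 0.6543 -0.1382  0.199 ] d [ 0.0007 -0.0003  0.091 ] r [ 0.0001  0.     -0.    ]
wood [406. 151.] [  357     0    99   322 14827] [ 0.7219 -0.0939  0.2306] [ 0.693 -0.179  0.208] [ 0.737 -0.029  0.289]
wood [255. 203.] [ 240   71   31  276 7568] [ 0.6568 -0.1011  0.2559] [ 0.646 -0.164  0.252] [ 0.666 -0.053  0.262]
wood [374. 355.] [364 344  22  23 161] [ 0.7061 -0.1846  0.2456] [ 0.686 -0.206  0.231] [ 0.717 -0.131  0.3  ]
hook [368. 161.] [ 272    0  138  303 6480] [ 0.7102 -0.1019  0.2155] [ 0.665 -0.202  0.17 ] [ 0.722 -0.029  0.231]
hook [216. 189.] [193 173  47  33 786] [ 0.6375 -0.1043  0.2169] [ 0.625 -0.127  0.171] [ 0.648 -0.101  0.232]
```

```bash
python3 -m handwheel '[[[0,0,0.03],[0,0,0]],[[0,0,0.055],[0,0,0]],[[0,0,0.07],[0,0,0]],[[0,0,0.078],[0,0,0]],[[0,0,0.085],[0,0,0]],[[0,0,0.09],[0,0,0]],[[0,0,0.09],[0,0,0]],[[0,0,0.09],[0,0,0]]]';python3 -m handwheel '[[[0,0,0],[0,0,0]],[[0,0,0],[0,0,0]],[[0,0,0],[0,0,0]],[[0,0,0],[0,0,0]]]' 0.35;  python3 -m handwheel '[[[0,0,-0.02],[0,0,0]],[[0,0,-0.06],[0,0,0]],[[0,0,-0.12],[0,0,0]],[[0,0,-0.2],[0,0,0]],[[0,0,-0.24],[0,0,0]],[[0,0,-0.24],[0,0,0]]]'; python3 - <<'E'
from m import *
snap('wrist','w13')
z=load('w13'); W=world(z); H=W[...,2]; hs=cv2.cvtColor(z['im'],cv2.COLOR_RGB2HSV)
mk=(H>.19)&(H<.225)&(hs[...,1]>110)&(W[...,0]<.69)
n_,l,s,c=cv2.connectedComponentsWithStats(mk.astype(np.uint8))
for i in range(1,n_):
    if s[i,4]>60: p=W[l==i]; print(c[i].round(),s[i],p.mean(0).round(4),rect(z,l==i,.2115))
snap('top','t13'); z=load('t13'); W=world(z); H=W[...,2]
print('stap'); blobs(z,(H>.025)&(H<.05),.041,(290,180,345,245),15)
print('mouse'); blobs(z,(H>.012)&(H<.05),.03,(200,155,245,205),15)
print('lid'); blobs(z,(H>.008)&(H<.03),.018,(335,150,420,255),100); 
go((.36,-.165,.25),-16)
E
```

```text
time_s: 20.55
position: [0.6548, -0.1381, 0.1544]
tool_rot: [[0.089, 0.996, 0.001], [0.996, -0.089, -0.0], [-0.0, 0.001, -1.0]]
ft_force: [-0.4, -0.4, 0.8]
grip_width: 0.0102
gripper_force: 59.1
time_s: 20.95
position: [0.6547, -0.1381, 0.1538]
tool_rot: [[0.089, 0.996, 0.0], [0.996, -0.089, -0.0], [-0.0, 0.0, -1.0]]
ft_force: [-0.1, -0.1, 0.3]
grip_width: 0.03
gripper_force: 0.0
time_s: 21.55
position: [0.6554, -0.1383, 0.2782]
tool_rot: [[0.089, 0.996, 0.007], [0.996, -0.089, -0.003], [-0.002, 0.007, -1.0]]
ft_force: [-0.0, 0.5, -0.4]
grip_width: 0.0302
gripper_force: 0.0
[254.   7.] [247   0  16  15 229] [ 0.6655 -0.0125  0.2106] (array([665.7, -12.8]), array([9.6, 7.9]), -5.1, 229)
[254. 147.] [ 247   75   14  150 1709] [ 0.6569 -0.1034  0.212 ] (array([ 656.5, -108.3]), array([110. ,   9.1]), 85.0, 1709)
stap
  px [314.8 210.1] rect (array([ 433.9, -188.9]), array([119.3,  30.6]), -16.6, 370)
mouse
  px [208.1 182.3] rect (array([515.2, 147.4]), array([89.5, 50.7]), 21.1, 333)
lid
  px [375.  205.5] rect (array([ 452. , -383.1]), array([231.3, 168. ]), 4.6, 3643)
pos [ 0.6545 -0.138   0.2736] d [-0.1061 -0.5819  0.0473] r [-0.     -0.      0.0606]
```

All three caddies hang on the hooks. The mouse has been knocked to about (515,147), so I'll re-measure it later. Stapler next: its axis is -16.6°, so the closing line is 73.4°.

```bash
python3 -c "
from m import *
go((.434,-.189,.16),73.4)"
```

```text
pos [ 0.6545 -0.138   0.2736] d [-0.1407 -0.4302  0.2273] r [ 0.     -0.     -0.4361]
```

```bash
python3 -m handwheel '[[[-0.03,-0.08,0],[0,0,-0.04]],[[-0.06,-0.17,0],[0,0,-0.08]],[[-0.1,-0.26,0.02],[0,0,-0.13]],[[-0.14,-0.35,0.08],[0,0,-0.18]],[[-0.141,-0.43,0.15],[0,0,-0.23]],[[-0.141,-0.43,0.22],[0,0,-0.28]],[[-0.141,-0.43,0.227],[0,0,-0.33]],[[-0.141,-0.43,0.227],[0,0,-0.38]],[[-0.141,-0.43,0.227],[0,0,-0.436]],[[-0.141,-0.43,0.227],[0,0,-0.436]]]' 0.75;python3 -m handwheel '[[[0,0,0],[0,0,0]],[[0,0,0],[0,0,0]]]'; python3 - <<'E'
from m import *
snap('wrist','w14'); go((.434,-.189,-.027),73.4)
z=load('w14'); W=world(z); H=W[...,2]; hs=cv2.cvtColor(z['im'],cv2.COLOR_RGB2HSV)
blobs(z,(H>.025)&(H<.05),.041,(100,30,420,384),100)
E
```

```text
time_s: 22.65
position: [0.4334, -0.1886, 0.159]
tool_rot: [[-0.96, 0.281, -0.002], [0.281, 0.96, 0.002], [0.003, 0.001, -1.0]]
ft_force: [-0.4, 1.1, -0.8]
grip_width: 0.0639
gripper_force: 0.0
time_s: 22.85
position: [0.4338, -0.1889, 0.1595]
tool_rot: [[-0.958, 0.288, -0.001], [0.288, 0.958, 0.001], [0.002, 0.001, -1.0]]
ft_force: [0.0, -0.9, 0.4]
grip_width: 0.0642
gripper_force: 0.0
pos [ 0.4339 -0.189   0.1597] d [-7.000e-04 -2.000e-04  3.733e-01] r [ 0.0001 -0.0004 -0.0007]
  px [255.  168.8] rect (array([ 433.2, -187.6]), array([117.6,  29.3]), -16.3, 4103)
```

View pics/w14.png

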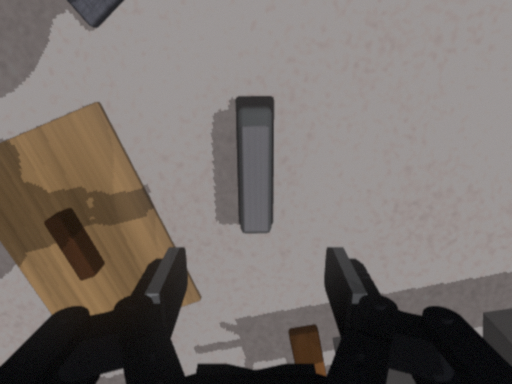

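The stapler is centred between the fingers at (255,165). I'll descend, grip and lift.

```bash
python3 -m handwheel '[[[0,0,0.08],[0,0,0]],[[0,0,0.16],[0,0,0]],[[0,0,0.24],[0,0,0]],[[0,0,0.3],[0,0,0]],[[0,0,0.34],[0,0,0]],[[0,0,0.36],[0,0,0]],[[0,0,0.37],[0,0,0]],[[0,0,0.37],[0,0,0]],[[0,0,0.37],[0,0,0]]]'; python3 -m handwheel '[[[0,0,0],[0,0,0]],[[0,0,0],[0,0,0]],[[0,0,0],[0,0,0]],[[0,0,0],[0,0,0]],[[0,0,0],[0,0,0]],[[0,0,0],[0,0,0]]]' 0 50;python3 -m handwheel '[[[0,0,-0.03],[0,0,0]],[[0,0,-0.06],[0,0,0]],[[0,0,-0.12],[0,0,0]],[[0,0,-0.2],[0,0,0]],[[0,0,-0.28],[0,0,0]],[[0,0,-0.37],[0,0,0]],[[0,0,-0.37],[0,0,0]],[[0,0,-0.37],[0,0,0]]]'; python3 - <<'E'
from m import *
snap('wrist','w15'); snap('top','t15')
z=load('w15'); W=world(z); H=W[...,2]; hs=cv2.cvtColor(z['im'],cv2.COLOR_RGB2HSV)
p=observe()['position']; m=(H>p[2]+.02)&(H<p[2]+.09)&(hs[...,1]<110); m[:,:200]=0;m[:,310:]=0; m[245:]=0
q=W[m]; print(len(q), q.mean(0),q.min(0),q.max(0))
z=load('t15'); W=world(z); H=W[...,2]
print('box'); blobs(z,(H>.055)&(H<.075),.065,(90,140,172,250),50)
print('mouse'); blobs(z,(H>.012)&(H<.05),.03,(176,150,245,205),15)
E
```

```text
time_s: 23.8
position: [0.4347, -0.1895, -0.024]
tool_rot: [[-0.958, 0.286, 0.001], [0.286, 0.958, -0.001], [-0.001, -0.001, -1.0]]
ft_force: [-0.9, 1.0, -0.1]
grip_width: 0.0641
gripper_force: 0.0
time_s: 24.4
position: [0.4345, -0.1895, -0.0239]
tool_rot: [[-0.958, 0.286, 0.001], [0.286, 0.958, -0.001], [-0.001, -0.001, -1.0]]
ft_force: [-2.9, 0.9, 8.2]
grip_width: 0.0345
gripper_force: 49.3
time_s: 25.2
position: [0.434, -0.189, 0.1604]
tool_rot: [[-0.958, 0.286, 0.001], [0.286, 0.958, -0.001], [-0.001, -0.0, -1.0]]
ft_force: [0.0, -0.4, -2.7]
grip_width: 0.0343
gripper_force: 51.3
10754 [ 0.38779097 -0.17384176  0.2175587 ] [ 0.36531896 -0.20693073  0.18851321] [ 0.43018346 -0.15217876  0.22922987]
box
  px [130.4 196.6] rect (array([469.4, 377.3]), array([229.9, 166.5]), -1.8, 725)
mouse
  px [206.5 184.7] rect (array([513.6, 149.5]), array([90.9, 55.7]), 21.1, 497)
```

```bash
python3 -c "
from m import *
go((.4114,.379,.16),-1.8)"
```

```text
pos [ 0.4334 -0.1886  0.1588] d [ 3.6690e-01  1.0753e+00 -1.0000e-04] r [-3.000e-04 -1.000e-03  4.177e-01]
```

```bash
python3 -m handwheel '[[[0.03,0.09,0],[0,0,0.03]],[[0.06,0.18,0],[0,0,0.07]],[[0.09,0.27,0],[0,0,0.11]],[[0.12,0.36,0],[0,0,0.15]],[[0.15,0.45,0],[0,0,0.19]],[[0.18,0.54,0],[0,0,0.23]],[[0.21,0.63,0],[0,0,0.27]],[[0.24,0.72,0],[0,0,0.31]],[[0.27,0.81,0],[0,0,0.35]],[[0.3,0.9,0],[0,0,0.39]]]'; python3 -c "
from m import *
go((.4114,.379,.16),-1.8)"
```

```text
time_s: 26.3
position: [0.4199, 0.2507, 0.1586]
tool_rot: [[-0.073, 0.997, -0.003], [0.997, 0.073, -0.001], [-0.001, -0.003, -1.0]]
ft_force: [1.2, -1.4, -2.8]
grip_width: 0.0336
gripper_force: 51.3
pos [0.4199 0.2507 0.1586] d [ 0.2572  0.0019 -0.003 ] r [-0.001   0.0003  0.0333]
```

```bash
python3 -m handwheel '[[[0,0,0],[0,0,0]],[[0,0,0],[0,0,0]],[[0,0,0],[0,0,0]]]'; python3 - <<'E'
from m import *
go((.4114,.379,.16),-1.8); snap('wrist','w16'); z=load('w16'); W=world(z); H=W[...,2]
m=(H>.055)&(H<.075); m[300:]=0; print(W[m].min(0),W[m].max(0),H[m].mean(),m.sum())
E
```

```text
time_s: 26.6
position: [0.4206, 0.2483, 0.1593]
tool_rot: [[-0.079, 0.997, -0.002], [0.997, 0.079, -0.001], [-0.001, -0.002, -1.0]]
ft_force: [0.0, -0.1, -3.5]
grip_width: 0.0344
gripper_force: 51.4
pos [0.4206 0.2483 0.1593] d [ 0.262   0.0023 -0.0015] r [-0.0007  0.0003  0.0351]
[0.22036234 0.14535554 0.05500575] [0.65218819 0.39811718 0.07499289] 0.06457525297552726 9193
```

View pics/w16.png

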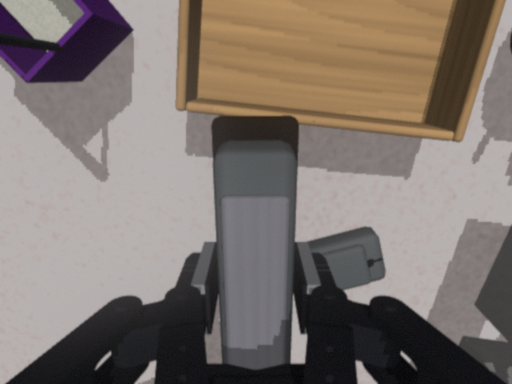

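The stapler is held straight at (255,240), and the box is above it in the picture. I'll place it in the left half.

```bash
python3 -m handwheel '[[[0.08,0.001,0],[0,0,0.0351]],[[0.16,0.002,0],[0,0,0.0351]],[[0.23,0.002,0],[0,0,0.0351]],[[0.262,0.002,0],[0,0,0.0351]],[[0.262,0.002,0],[0,0,0.0351]],[[0.262,0.002,0.08],[0,0,0.0351]],[[0.262,0.002,0.16],[0,0,0.0351]],[[0.262,0.002,0.22],[0,0,0.0351]],[[0.262,0.002,0.27],[0,0,0.0351]],[[0.262,0.002,0.3],[0,0,0.0351]]]'; python3 -m handwheel '[[[0,0,0.01],[0,0,0]],[[0,0,0.02],[0,0,0]],[[0,0,0.03],[0,0,0]],[[0,0,0.038],[0,0,0]],[[0,0,0.042],[0,0,0]],[[0,0,0.046],[0,0,0]],[[0,0,0.046],[0,0,0]],[[0,0,0.046],[0,0,0]]]'
```

```text
time_s: 27.65
position: [0.4115, 0.3775, 0.0084]
tool_rot: [[0.033, 0.999, -0.003], [0.999, -0.033, -0.002], [-0.002, -0.002, -1.0]]
ft_force: [0.6, 0.3, -2.1]
grip_width: 0.0339
gripper_force: 51.4
time_s: 28.45
position: [0.4117, 0.3799, -0.0126]
tool_rot: [[0.032, 1.0, 0.0], [1.0, -0.032, 0.0], [0.0, 0.0, -1.0]]
ft_force: [1.1, -1.2, -2.9]
grip_width: 0.034
gripper_force: 51.4
```

```bash
python3 -m handwheel '[[[0,0,0.005],[0,0,0]],[[0,0,0.006],[0,0,0]],[[0,0,0.006],[0,0,0]]]'; python3 -m handwheel '[[[0,0,0],[0,0,0]],[[0,0,0],[0,0,0]],[[0,0,0],[0,0,0]]]' 0.6; python3 -m handwheel '[[[0,0,-0.02],[0,0,0]],[[0,0,-0.08],[0,0,0]],[[0,0,-0.16],[0,0,0]],[[0,0,-0.24],[0,0,0]],[[0,0,-0.34],[0,0,0]],[[0,0,-0.34],[0,0,0]],[[0,0,-0.34],[0,0,0]]]'; python3 - <<'E'
from m import *
snap('wrist','w17'); z=load('w17'); W=world(z); H=W[...,2]; hs=cv2.cvtColor(z['im'],cv2.COLOR_RGB2HSV)
print('st'); blobs(z,(hs[...,1]<80)&(H>.02)&(H<.07),.049,(150,60,370,300),200)
go((.5136,.1495,.155),-68.9)
E
```

```text
time_s: 28.75
position: [0.413, 0.3803, -0.0154]
tool_rot: [[0.032, 0.999, 0.003], [0.999, -0.032, 0.001], [0.001, 0.003, -1.0]]
ft_force: [5.1, 0.7, -1.9]
grip_width: 0.0341
gripper_force: 53.0
time_s: 29.05
position: [0.4177, 0.3815, -0.0129]
tool_rot: [[0.033, 0.999, 0.013], [0.999, -0.033, 0.005], [0.006, 0.012, -1.0]]
ft_force: [16.6, -0.4, 10.3]
grip_width: 0.0511
gripper_force: 6.0
time_s: 29.75
position: [0.4114, 0.38, 0.1552]
tool_rot: [[0.031, 1.0, 0.001], [1.0, -0.031, 0.001], [0.001, 0.001, -1.0]]
ft_force: [0.1, -0.5, -1.2]
grip_width: 0.0513
gripper_force: 0.0
st
  px [197.9 129.9] rect (array([364.5, 409.4]), array([101.9,   7.4]), 88.4, 626)
  px [258.6 164.9] rect (array([413.6, 387. ]), array([125.3,  31.1]), 88.5, 4970)
pos [0.411  0.3796 0.1538] d [-0.4536  0.2197 -0.0024] r [-2.000e-04  3.000e-04  3.728e-01]
```

The stapler lies in the box at (413,384). One finger grazed the wall (16 N), so I'll open less next time. Now the mouse.

```bash
python3 -m handwheel '[[[-0.07,0.03,0],[0,0,0.04]],[[-0.14,0.06,0],[0,0,0.08]],[[-0.21,0.09,0],[0,0,0.12]],[[-0.28,0.13,0],[0,0,0.16]],[[-0.36,0.17,0],[0,0,0.2]],[[-0.43,0.21,0],[0,0,0.25]],[[-0.454,0.22,0],[0,0,0.29]],[[-0.454,0.22,0],[0,0,0.33]],[[-0.454,0.22,0],[0,0,0.373]],[[-0.454,0.22,0],[0,0,0.373]]]' 0.85;python3 -m handwheel '[[[0,0,0],[0,0,0]],[[0,0,0],[0,0,0]]]'; python3 - <<'E'
from m import *
snap('wrist','w18'); z=load('w18'); W=world(z); H=W[...,2]
blobs(z,(H>.012)&(H<.045),.02,(130,30,390,330),200)
snap('top','t18'); zt=load('t18'); Ht=world(zt)[...,2]; print('top'); blobs(zt,(Ht>.012)&(Ht<.05),.03,(176,150,245,205),15)
print(observe()['position'],observe()['grip_width'])
E
```

```text
time_s: 30.8
position: [0.5136, 0.1493, 0.1527]
tool_rot: [[0.934, 0.358, -0.003], [0.358, -0.934, -0.0], [-0.003, -0.001, -1.0]]
ft_force: [-0.5, -1.1, -0.2]
grip_width: 0.0727
gripper_force: 0.0
time_s: 31.0
position: [0.514, 0.1496, 0.1537]
tool_rot: [[0.932, 0.362, -0.001], [0.362, -0.932, -0.0], [-0.001, -0.0, -1.0]]
ft_force: [0.2, -0.5, 0.6]
grip_width: 0.0729
gripper_force: 0.0
  px [254.7 163.5] rect (array([514.9, 152.8]), array([92.2, 56.6]), 20.9, 5607)
top
  px [201.7 182.6] rect (array([523.1, 167. ]), array([25.2, 22.3]), -88.9, 47)
[0.51423022 0.14960412 0.15404662] 0.07255273865114986
```

View pics/w18.png

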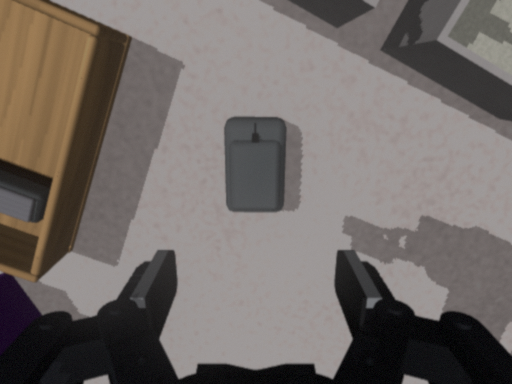

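The mouse is centred between the fingers at (255,163). I'll grasp it.

```bash
python3 -m handwheel '[[[0,0,0.08],[0,0,0]],[[0,0,0.16],[0,0,0]],[[0,0,0.24],[0,0,0]],[[0,0,0.3],[0,0,0]],[[0,0,0.34],[0,0,0]],[[0,0,0.36],[0,0,0]],[[0,0,0.37],[0,0,0]],[[0,0,0.37],[0,0,0]],[[0,0,0.37],[0,0,0]]]'; python3 -m handwheel '[[[0,0,0],[0,0,0]],[[0,0,0],[0,0,0]],[[0,0,0],[0,0,0]],[[0,0,0],[0,0,0]],[[0,0,0],[0,0,0]],[[0,0,0],[0,0,0]]]' 0 40;python3 -m handwheel '[[[0,0,-0.03],[0,0,0]],[[0,0,-0.06],[0,0,0]],[[0,0,-0.12],[0,0,0]],[[0,0,-0.2],[0,0,0]],[[0,0,-0.28],[0,0,0]],[[0,0,-0.36],[0,0,0]],[[0,0,-0.36],[0,0,0]],[[0,0,-0.36],[0,0,0]]]'; python3 - <<'E'
from m import *
go((.507,.376,.155),-1.8)
E
```

```text
time_s: 32.0
position: [0.515, 0.1496, -0.0298]
tool_rot: [[0.933, 0.359, 0.002], [0.359, -0.933, 0.0], [0.002, 0.001, -1.0]]
ft_force: [-0.0, -0.1, -0.1]
grip_width: 0.0727
gripper_force: 0.0
time_s: 32.6
position: [0.5149, 0.1496, -0.0297]
tool_rot: [[0.933, 0.359, 0.002], [0.359, -0.933, 0.0], [0.002, 0.0, -1.0]]
ft_force: [-1.9, 0.9, 7.3]
grip_width: 0.0553
gripper_force: 43.4
time_s: 33.4
position: [0.5143, 0.1495, 0.1497]
tool_rot: [[0.933, 0.359, 0.001], [0.359, -0.933, 0.0], [0.001, 0.0, -1.0]]
ft_force: [0.4, -0.5, -1.5]
grip_width: 0.0551
gripper_force: 42.9
pos [0.5143 0.1495 0.1497] d [ 0.1492 -0.428  -0.0107] r [ 3.000e-04 -2.000e-04 -3.731e-01]
```

```bash
python3 -m handwheel '[[[0.03,-0.07,-0.01],[0,0,-0.04]],[[0.05,-0.14,-0.01],[0,0,-0.08]],[[0.08,-0.21,-0.01],[0,0,-0.12]],[[0.1,-0.28,-0.01],[0,0,-0.16]],[[0.12,-0.35,-0.01],[0,0,-0.2]],[[0.149,-0.428,-0.01],[0,0,-0.245]],[[0.149,-0.428,-0.01],[0,0,-0.29]],[[0.149,-0.428,-0.01],[0,0,-0.335]],[[0.149,-0.428,-0.01],[0,0,-0.373]],[[0.149,-0.428,-0.01],[0,0,-0.373]]]';python3 -m handwheel '[[[0,0,0],[0,0,0]],[[0,0,0],[0,0,0]]]'; python3 - <<'E'
from m import *
snap('wrist','w19'); go((.507,.376,-.0205),-1.8)
z=load('w19'); W=world(z); H=W[...,2]; hs=cv2.cvtColor(z['im'],cv2.COLOR_RGB2HSV)
print('box'); blobs(z,(hs[...,1]>80)&(H>.055)&(H<.075),.065,(0,0,512,300),200)
E
```

```text
time_s: 34.4
position: [0.5064, 0.3757, 0.1522]
tool_rot: [[0.031, 1.0, -0.003], [1.0, -0.031, -0.002], [-0.002, -0.003, -1.0]]
ft_force: [-0.4, -0.1, -0.1]
grip_width: 0.0555
gripper_force: 42.9
time_s: 34.6
position: [0.5069, 0.3758, 0.1536]
tool_rot: [[0.034, 0.999, -0.001], [0.999, -0.034, -0.001], [-0.001, -0.001, -1.0]]
ft_force: [-0.5, 1.1, -0.7]
grip_width: 0.0554
gripper_force: 42.9
pos [0.507  0.3758 0.1538] d [6.000e-04 3.000e-04 3.486e-01] r [-0.0002  0.0001 -0.0007]
box
  px [197.5 142.4] rect (array([469.7, 382. ]), array([228., 163.]), -1.7, 8225)
  px [430.4 148.3] rect (array([650.6, 397.7]), array([70.5, 41.9]), 64.8, 1484)
  px [  6.4 205.9] rect (array([298.4, 361.1]), array([34.5, 15.5]), 74.3, 379)
```

View pics/w19.png

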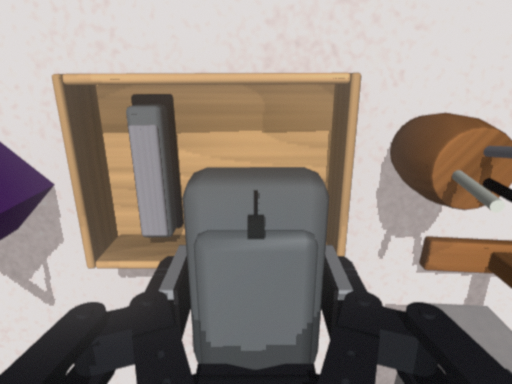

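The mouse is held over the right half of the box, with the stapler at (155,165) and the pen pot clear at (450,160). I'll lower it.

```bash
python3 -m handwheel '[[[0,0,0.08],[0,0,0]],[[0,0,0.16],[0,0,0]],[[0,0,0.23],[0,0,0]],[[0,0,0.28],[0,0,0]],[[0,0,0.31],[0,0,0]],[[0,0,0.33],[0,0,0]],[[0,0,0.34],[0,0,0]],[[0,0,0.346],[0,0,0]],[[0,0,0.346],[0,0,0]],[[0,0,0.346],[0,0,0]]]'; python3 -m handwheel '[[[0,0,0],[0,0,0]],[[0,0,0],[0,0,0]],[[0,0,0],[0,0,0]]]' 0.78; python3 -m handwheel '[[[0,0,-0.02],[0,0,0]],[[0,0,-0.08],[0,0,0]],[[0,0,-0.16],[0,0,0]],[[0,0,-0.24],[0,0,0]],[[0,0,-0.34],[0,0,0]],[[0,0,-0.42],[0,0,0]],[[0,0,-0.46],[0,0,0]],[[0,0,-0.46],[0,0,0]],[[0,0,-0.46],[0,0,0]]]'; python3 - <<'E'
from m import *
snap('wrist','w20'); z=load('w20'); W=world(z); H=W[...,2]; hs=cv2.cvtColor(z['im'],cv2.COLOR_RGB2HSV)
print('in box'); blobs(z,(hs[...,1]<80)&(H>.015)&(H<.07),.045,(60,40,400,330),200)
print('box'); blobs(z,(hs[...,1]>80)&(H>.055)&(H<.075),.065,(0,0,512,330),200)
print(observe()['position'],H[60:300,100:400].max())
E
```

```text
time_s: 35.65
position: [0.5074, 0.3761, -0.018]
tool_rot: [[0.032, 0.999, 0.001], [0.999, -0.032, 0.001], [0.001, 0.001, -1.0]]
ft_force: [0.1, 0.4, -1.2]
grip_width: 0.0552
gripper_force: 43.0
time_s: 35.95
position: [0.5072, 0.3761, -0.0184]
tool_rot: [[0.032, 0.999, 0.001], [0.999, -0.032, 0.0], [0.0, 0.001, -1.0]]
ft_force: [-0.7, -0.6, -0.3]
grip_width: 0.0667
gripper_force: 0.0
time_s: 36.85
position: [0.5068, 0.3758, 0.2111]
tool_rot: [[0.032, 0.999, -0.0], [0.999, -0.032, -0.0], [-0.0, -0.0, -1.0]]
ft_force: [0.2, -0.2, -0.7]
grip_width: 0.0666
gripper_force: 0.0
in box
  px [109.6 109.7] rect (array([365. , 419.9]), array([78.1, 20.3]), 88.2, 875)
  px [169.8 150.7] rect (array([418.3, 385.4]), array([126.9,  37.9]), 88.2, 4260)
  px [256. 153.] rect (array([506.6, 383.5]), array([87. , 53.2]), 88.2, 4248)
  px [121.5 209.2] rect (array([361.6, 332.8]), array([61.5, 17.6]), 87.8, 366)
box
  px [220.7 155. ] rect (array([469.7, 381.9]), array([227.7, 163.3]), -1.8, 6683)
  px [400.6 136.4] rect (array([650.5, 398.9]), array([69.7, 39.2]), 62.1, 895)
  px [ 26.4 173.2] rect (array([258.3, 363.7]), array([75.3, 63.6]), 43.4, 978)
  px [487.1 251.4] rect (array([751.4, 275.2]), array([31.6, 26.9]), -40.1, 379)
[0.50651998 0.37570114 0.21010558] 0.38442420906956176
```

View pics/w20.png

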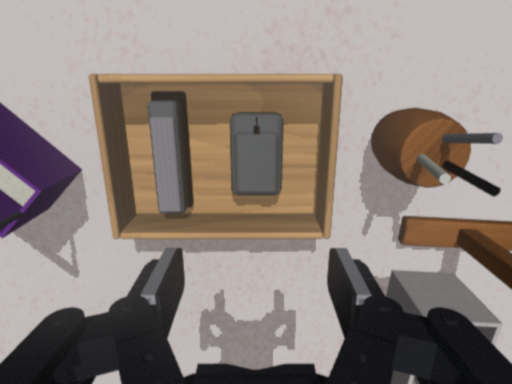

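Both lie flat in the box: stapler (170,150), mouse (256,153). The wrist camera reads about 5 mm further along its own direction than the top camera. So I'll measure the box in the same orientation I'll use to measure the lid.

```bash
python3 -c "
from m import *
go((.43,.377,.25),-91.8)"
```

```text
pos [0.5065 0.3757 0.2101] d [-0.0023 -0.1532 -0.0795] r [-2.000e-04  7.000e-04  4.999e-01]
```

```bash
python3 -m handwheel '[[[0,-0.05,-0.05],[0,0,0.05]],[[0,-0.1,-0.0795],[0,0,0.1]],[[-0.002,-0.153,-0.0795],[0,0,0.15]],[[-0.002,-0.153,-0.0795],[0,0,0.2]],[[-0.002,-0.153,-0.0795],[0,0,0.25]],[[-0.002,-0.153,-0.0795],[0,0,0.3]],[[-0.002,-0.153,-0.0795],[0,0,0.35]],[[-0.002,-0.153,-0.0795],[0,0,0.4]],[[-0.002,-0.153,-0.0795],[0,0,0.45]],[[-0.002,-0.153,-0.0795],[0,0,0.5]]]';python3 -m handwheel '[[[0,0,0],[0,0,0]],[[0,0,0],[0,0,0]],[[0,0,0],[0,0,0]],[[0,0,0],[0,0,0]]]' 0.5; python3 - <<'E'
from m import *
snap('wrist','w21'); z=load('w21'); W=world(z); H=W[...,2]; hs=cv2.cvtColor(z['im'],cv2.COLOR_RGB2HSV)
blobs(z,(hs[...,1]>80)&(H>.055)&(H<.075)&(abs(W[...,0]-.47)<.13)&(abs(W[...,1]-.378)<.1),.065,(0,0,512,384),200)
m=(hs[...,1]>80)&(H>.055)&(H<.075);print(np.argwhere(m).min(0),np.argwhere(m).max(0))
o=observe()['position'];print(o)
# step to halfway to lid
go((.43,-.05,.25),-85.4)
E
```

```text
time_s: 37.9
position: [0.4302, 0.3771, 0.2493]
tool_rot: [[0.999, 0.033, -0.003], [0.033, -0.999, -0.002], [-0.003, 0.002, -1.0]]
ft_force: [-0.1, 0.4, -0.8]
grip_width: 0.0666
gripper_force: 0.0
time_s: 38.3
position: [0.4305, 0.3773, 0.2508]
tool_rot: [[0.999, 0.041, -0.0], [0.041, -0.999, -0.0], [-0.0, 0.0, -1.0]]
ft_force: [0.2, -0.1, -0.5]
grip_width: 0.0429
gripper_force: 0.0
  px [262.8 101. ] rect (array([470.1, 381.5]), array([227.9, 163.2]), -1.8, 5659)
[  0 177] [347 348]
[0.43054531 0.37737881 0.25087979]
pos [0.4305 0.3774 0.2509] d [-0.0357  0.854   0.0018] r [ 0.      0.0001 -0.0127]
```

```bash
python3 -m handwheel '[[[0,0.09,0],[0,0,-0.012]],[[0,0.18,0],[0,0,-0.012]],[[0,0.27,0],[0,0,-0.012]],[[-0.01,0.36,0],[0,0,-0.012]],[[-0.02,0.45,0],[0,0,-0.012]],[[-0.03,0.54,0],[0,0,-0.012]],[[-0.035,0.63,0],[0,0,-0.012]],[[-0.035,0.72,0],[0,0,-0.012]],[[-0.035,0.8,0],[0,0,-0.012]],[[-0.035,0.84,0],[0,0,-0.012]]]';python3 -m handwheel '[[[0,0,0],[0,0,0]],[[0,0,0],[0,0,0]],[[0,0,0],[0,0,0]]]'; python3 -c "
from m import *
go((.412,-.383,.203),-85.4)"
```

```text
time_s: 39.35
position: [0.4294, -0.0457, 0.2511]
tool_rot: [[0.997, 0.075, 0.0], [0.075, -0.997, -0.001], [0.0, 0.001, -1.0]]
ft_force: [0.5, 1.0, 0.9]
grip_width: 0.0423
gripper_force: 0.0
time_s: 39.65
position: [0.4294, -0.042, 0.2511]
tool_rot: [[0.997, 0.078, 0.0], [0.078, -0.997, 0.0], [0.0, -0.0, -1.0]]
ft_force: [-0.3, 0.8, -0.1]
grip_width: 0.0428
gripper_force: 0.0
pos [ 0.4294 -0.042   0.2511] d [-0.088   0.6772  0.096 ] r [-0.0001 -0.     -0.0006]
```

```bash
python3 -m handwheel '[[[-0.01,0.09,0.02],[0,0,-0.0006]],[[-0.02,0.18,0.04],[0,0,-0.0006]],[[-0.03,0.27,0.06],[0,0,-0.0006]],[[-0.05,0.36,0.08],[0,0,-0.0006]],[[-0.07,0.45,0.096],[0,0,-0.0006]],[[-0.088,0.54,0.096],[0,0,-0.0006]],[[-0.088,0.62,0.096],[0,0,-0.0006]],[[-0.088,0.677,0.096],[0,0,-0.0006]],[[-0.088,0.677,0.096],[0,0,-0.0006]],[[-0.088,0.677,0.096],[0,0,-0.0006]]]';python3 -m handwheel '[[[0,0,0],[0,0,0]],[[0,0,0],[0,0,0]],[[0,0,0],[0,0,0]]]'; python3 - <<'E'
from m import *
snap('wrist','w22'); z=load('w22'); W=world(z); H=W[...,2]; hs=cv2.cvtColor(z['im'],cv2.COLOR_RGB2HSV)
print('board');blobs(z,(hs[...,1]>50)&(H>.008)&(H<.06)&(W[...,1]>-.52),.018,(0,0,512,384),300)
print('grip');blobs(z,(H>.038)&(H<.055)&(W[...,1]>-.52),.044,(0,0,512,300),100)
m=(H>.038)&(H<.055)&(W[...,1]>-.52); m[300:]=0; print(W[m].mean(0))
go((.452,-.381,-.02),-85.4)
E
```

```text
time_s: 40.65
position: [0.4121, -0.3829, 0.2027]
tool_rot: [[0.997, 0.08, -0.0], [0.08, -0.997, 0.001], [-0.0, -0.001, -1.0]]
ft_force: [0.2, 0.8, -0.4]
grip_width: 0.0424
gripper_force: 0.0
time_s: 40.95
position: [0.4119, -0.383, 0.2034]
tool_rot: [[0.997, 0.08, 0.0], [0.08, -0.997, -0.0], [0.0, 0.0, -1.0]]
ft_force: [0.9, -0.7, 1.1]
grip_width: 0.0428
gripper_force: 0.0
board
  px [257.7 105.2] rect (array([ 450.5, -380.5]), array([224.1, 164.8]), 4.6, 34443)
grip
  px [257.8 119. ] rect (array([ 453. , -380.4]), array([68.5, 17.6]), 4.2, 1324)
[ 0.45440415 -0.38009151  0.04508188]
pos [ 0.4118 -0.3832  0.2033] d [0.0804 0.0019 0.4467] r [ 0.0001 -0.0001 -0.0002]
```

View pics/w22.png

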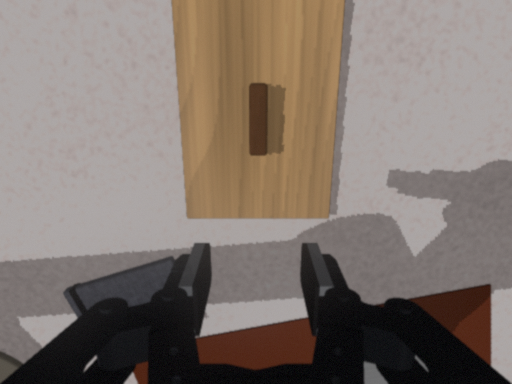

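The lid's grip block is at (258,119), world (453,-380), and in the clear. I'll grasp it.

```bash
python3 -m handwheel '[[[0.0825,0.001,0.04],[0,0,0]],[[0.0825,0.001,0.12],[0,0,0]],[[0.0825,0.001,0.2],[0,0,0]],[[0.0825,0.001,0.28],[0,0,0]],[[0.0825,0.001,0.34],[0,0,0]],[[0.0825,0.001,0.38],[0,0,0]],[[0.0825,0.001,0.41],[0,0,0]],[[0.0825,0.001,0.426],[0,0,0]],[[0.0825,0.001,0.426],[0,0,0]],[[0.0825,0.001,0.426],[0,0,0]]]';python3 -m handwheel '[[[0,0,0],[0,0,0]],[[0,0,0],[0,0,0]],[[0,0,0],[0,0,0]],[[0,0,0],[0,0,0]],[[0,0,0],[0,0,0]],[[0,0,0],[0,0,0]]]' 0 80; python3 - <<'E'
from m import *
o=observe(); print(o['position'],np.degrees(np.arctan2(o['tool_rot'][1,1],o['tool_rot'][0,1])))
snap('top','t23'); z=load('t23'); W=world(z); H=W[...,2]; print('lid'); blobs(z,(H>.008)&(H<.03),.018,(335,150,420,255),100)
E
```

```text
time_s: 42.0
position: [0.4531, -0.3814, -0.0093]
tool_rot: [[0.997, 0.079, 0.001], [0.079, -0.997, -0.001], [0.001, 0.001, -1.0]]
ft_force: [-0.5, -0.5, -0.8]
grip_width: 0.0429
gripper_force: 0.0
time_s: 42.6
position: [0.4532, -0.3816, -0.0088]
tool_rot: [[0.997, 0.079, 0.001], [0.079, -0.997, -0.002], [0.001, 0.002, -1.0]]
ft_force: [-0.4, 0.5, 5.9]
grip_width: 0.0165
gripper_force: 80.0
[ 0.45317426 -0.38155513 -0.00880629] -85.49136653619632
lid
  px [360.4 182.5] rect (array([ 536.2, -334.1]), array([187.7,  93.9]), -43.9, 795)
  px [397.5 235.7] rect (array([ 348.3, -445.9]), array([75.1, 33.5]), -55.3, 142)
```

```bash
python3 -m handwheel '[[[0,0,-0.02],[0,0,0]],[[0,0,-0.05],[0,0,0]],[[0,0,-0.1],[0,0,0]],[[0,0,-0.16],[0,0,0]],[[0,0,-0.22],[0,0,0]],[[0,0,-0.28],[0,0,0]],[[0,0,-0.34],[0,0,0]],[[0,0,-0.38],[0,0,0]],[[0,0,-0.38],[0,0,0]],[[0,0,-0.38],[0,0,0]]]'; python3 - <<'E'
from m import *
go((.462,0,.183),-88); snap('wrist','w24'); z=load('w24'); W=world(z); H=W[...,2]; hs=cv2.cvtColor(z['im'],cv2.COLOR_RGB2HSV)
m=(hs[...,1]>50)&(H>.17)&(H<.24);m[280:]=0; p=W[m]; print(len(p)); A=np.c_[p[:,:2],np.ones(len(p))]; print(np.linalg.lstsq(A,p[:,2],rcond=None)[0])
E
```

```text
time_s: 43.65
position: [0.4524, -0.3807, 0.1794]
tool_rot: [[0.997, 0.079, -0.001], [0.079, -0.997, 0.001], [-0.001, -0.001, -1.0]]
ft_force: [0.3, -0.8, -2.1]
grip_width: 0.0163
gripper_force: 78.9
pos [ 0.4524 -0.3807  0.1794] d [ 0.0789 -0.7576 -0.0066] r [-0.0002  0.0002  0.0139]
103600
[-0.0386433  -0.0010559   0.22788649]
```

```bash
python3 -m handwheel '[[[0,-0.08,-0.006],[0,0,0.005]],[[0.01,-0.16,-0.006],[0,0,0.01]],[[0.02,-0.24,-0.006],[0,0,0.0139]],[[0.03,-0.32,-0.006],[0,0,0.0139]],[[0.04,-0.4,-0.006],[0,0,0.0139]],[[0.05,-0.48,-0.006],[0,0,0.0139]],[[0.06,-0.56,-0.006],[0,0,0.0139]],[[0.07,-0.64,-0.006],[0,0,0.0139]],[[0.079,-0.72,-0.006],[0,0,0.0139]],[[0.079,-0.757,-0.006],[0,0,0.0139]]]';python3 -m handwheel '[[[0,0,0],[0,0,0]],[[0,0,0],[0,0,0]],[[0,0,0],[0,0,0]]]'; python3 - <<'E'
from m import *
for f in ('w24','w25'):
    if f=='w25': snap('wrist',f)
    z=load(f); W=world(z); H=W[...,2]; hs=cv2.cvtColor(z['im'],cv2.COLOR_RGB2HSV)
    m=(hs[...,1]>50)&(H>.17)&(H<.24);m[:,:120]=0;m[:,400:]=0;m[280:]=0; md=np.median(H[m]); m&=abs(H-md)<.007; p=W[m]; A=np.c_[p[:,:2],np.ones(len(p))]; print(md,np.linalg.lstsq(A,p[:,2],rcond=None)[0],p.min(0),p.max(0))
go((.470,.3815,.183),-91.8)
E
```

```text
time_s: 44.7
position: [0.4613, 0.0022, 0.1817]
tool_rot: [[0.999, 0.037, -0.003], [0.037, -0.999, 0.001], [-0.003, -0.001, -1.0]]
ft_force: [0.1, 0.0, -1.9]
grip_width: 0.0164
gripper_force: 79.0
time_s: 45.0
position: [0.4623, -0.0015, 0.1825]
tool_rot: [[0.999, 0.034, -0.001], [0.034, -0.999, 0.0], [-0.001, -0.0, -1.0]]
ft_force: [0.4, -0.7, -2.3]
grip_width: 0.0164
gripper_force: 79.0
0.20756188688949206 [-0.00327435  0.00172768  0.20982709] [ 0.43214811 -0.4519533   0.20486508] [ 0.56604548 -0.31212884  0.21454595]
0.2105846169695556 [-0.00383228  0.00104826  0.21252349] [ 0.44522601 -0.0722132   0.20771913] [0.57381256 0.0679958  0.21757589]
pos [ 0.4623 -0.0016  0.1826] d [ 0.041  -0.7653 -0.0008] r [-0.      0.0003  0.0207]
```

View pics/w25.png

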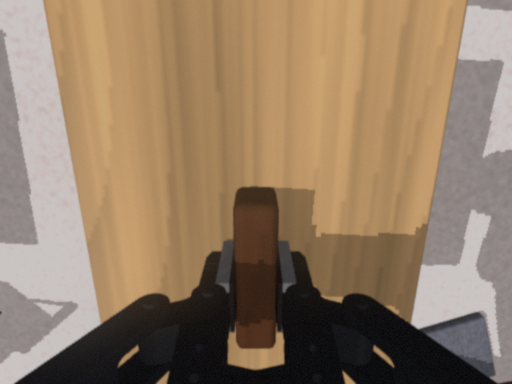

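The lid is level (slope under 0.004) and centred in the grip. I'll move it over the box.

```bash
python3 -m handwheel '[[[0,-0.08,0],[0,0,0.005]],[[0.01,-0.16,0],[0,0,0.01]],[[0.02,-0.24,0],[0,0,0.015]],[[0.03,-0.32,0],[0,0,0.0207]],[[0.04,-0.4,0],[0,0,0.0207]],[[0.041,-0.48,0],[0,0,0.0207]],[[0.041,-0.56,0],[0,0,0.0207]],[[0.041,-0.64,0],[0,0,0.0207]],[[0.041,-0.72,0],[0,0,0.0207]],[[0.041,-0.765,0],[0,0,0.0207]]]';python3 -m handwheel '[[[0,0,0],[0,0,0]],[[0,0,0],[0,0,0]],[[0,0,0],[0,0,0]]]'; python3 - <<'E'
from m import *
go((.470,.3815,.060),-91.8); o=observe()['position']
snap('wrist','w26'); z=load('w26'); W=world(z); H=W[...,2]; hs=cv2.cvtColor(z['im'],cv2.COLOR_RGB2HSV)
m=(H>.225)&(H<.26)&(hs[...,1]>90); m[350:]=0
n,l,s,c=cv2.connectedComponentsWithStats(m.astype(np.uint8)); i=1+np.argmax(s[1:,4]); p=W[l==i]; print(s[i],np.percentile(p,[1,50,99],0),o)
E
```

```text
time_s: 46.05
position: [0.4696, 0.3841, 0.1824]
tool_rot: [[1.0, -0.03, -0.001], [-0.03, -1.0, 0.0], [-0.001, -0.0, -1.0]]
ft_force: [0.6, -0.8, -2.9]
grip_width: 0.0167
gripper_force: 79.2
time_s: 46.35
position: [0.47, 0.3809, 0.1829]
tool_rot: [[0.999, -0.032, -0.0], [-0.032, -0.999, -0.001], [-0.0, 0.001, -1.0]]
ft_force: [-0.1, -1.0, -1.8]
grip_width: 0.0165
gripper_force: 79.3
pos [0.47   0.3809 0.1829] d [ 1.000e-04 -1.300e-03  2.458e-01] r [ 0.0002  0.0001 -0.0001]
[ 231  195   50  154 6592] [[0.43805923 0.37343653 0.22695996]
 [0.47820867 0.38259644 0.23689121]
 [0.50555174 0.39147735 0.24474392]] [0.46997701 0.38094215 0.1828799 ]
```

Aligned within about 1 mm, so I'll lower it in stages.

```bash
python3 -m handwheel '[[[0,0,0.06],[0,0,0]],[[0,0,0.12],[0,0,0]],[[0,0,0.18],[0,0,0]],[[0,0,0.22],[0,0,0]],[[0,0,0.24],[0,0,0]],[[0,0,0.248],[0,0,0]],[[0,0,0.254],[0,0,0]],[[0,0,0.26],[0,0,0]],[[0,0,0.26],[0,0,0]],[[0,0,0.26],[0,0,0]]]'; python3 -m handwheel '[[[0,0,0.004],[0,0,0]],[[0,0,0.008],[0,0,0]],[[0,0,0.012],[0,0,0]],[[0,0,0.012],[0,0,0]]]'
```

```text
time_s: 47.4
position: [0.4697, 0.3824, 0.0536]
tool_rot: [[1.0, -0.03, 0.001], [-0.03, -1.0, 0.0], [0.001, -0.0, -1.0]]
ft_force: [0.5, 0.1, -2.5]
grip_width: 0.0164
gripper_force: 79.4
time_s: 47.8
position: [0.4693, 0.3822, 0.0466]
tool_rot: [[1.0, -0.03, -0.001], [-0.03, -1.0, -0.0], [-0.001, 0.0, -1.0]]
ft_force: [-0.3, 0.9, -1.7]
grip_width: 0.0163
gripper_force: 79.4
```

```bash
python3 -m handwheel '[[[0,0,0.002],[0,0,0]],[[0,0,0.004],[0,0,0]],[[0,0,0.005],[0,0,0]],[[0,0,0.005],[0,0,0]]]'
```

```text
time_s: 48.2
position: [0.4696, 0.3824, 0.0462]
tool_rot: [[1.0, -0.03, 0.001], [-0.03, -1.0, 0.0], [0.001, -0.0, -1.0]]
ft_force: [-4.3, -1.8, 9.7]
grip_width: 0.0162
gripper_force: 81.1
```

Contact at the expected height (0.046). I'll release, lift and check.

```bash
python3 -m handwheel '[[[0,0,0],[0,0,0]],[[0,0,0],[0,0,0]],[[0,0,0],[0,0,0]],[[0,0,0],[0,0,0]]]' 0.5; python3 -m handwheel '[[[0,0,-0.03],[0,0,0]],[[0,0,-0.08],[0,0,0]],[[0,0,-0.16],[0,0,0]],[[-0.05,0,-0.24],[0,0,0]],[[-0.1,0,-0.32],[0,0,0]],[[-0.1,0,-0.42],[0,0,0]],[[-0.1,0,-0.42],[0,0,0]],[[-0.1,0,-0.42],[0,0,0]],[[-0.1,0,-0.42],[0,0,0]]]'; python3 - <<'E'
from m import *
print(observe()['position'],observe()['ft_force'])
snap('wrist','w27'); z=load('w27'); W=world(z); H=W[...,2]; hs=cv2.cvtColor(z['im'],cv2.COLOR_RGB2HSV)
m=(hs[...,1]>60)&(abs(H-.073)<.008)&(abs(W[...,0]-.47)<.125)&(abs(W[...,1]-.378)<.1); m[330:]=0; p=W[m]; A=np.c_[p[:,:2]-[.47,.38],np.ones(len(p))]; print('plane',np.linalg.lstsq(A,p[:,2],rcond=None)[0]); blobs(z,m,.073,(0,0,512,330),500)
b=(abs(H-.099)<.008);print('block');blobs(z,b,.099,(150,0,360,330),200)
snap('top','t27'); z=load('t27'); W=world(z); H=W[...,2]
E
```

```text
time_s: 48.6
position: [0.4695, 0.3823, 0.0444]
tool_rot: [[1.0, -0.03, -0.0], [-0.03, -1.0, -0.0], [-0.0, 0.0, -1.0]]
ft_force: [-0.2, 0.0, 0.4]
grip_width: 0.043
gripper_force: 0.0
time_s: 49.5
position: [0.4193, 0.3835, 0.2531]
tool_rot: [[1.0, -0.03, -0.002], [-0.03, -1.0, -0.001], [-0.002, 0.001, -1.0]]
ft_force: [0.3, 0.8, -0.4]
grip_width: 0.0426
gripper_force: 0.0
[0.41928277 0.38350607 0.25308272] [ 0.32723032  0.764689   -0.41750633]
plane [-0.00160223  0.00064398  0.07437938]
  px [255.1 101.6] rect (array([461.8, 384. ]), array([213.3, 165. ]), -1.7, 32581)
block
  px [255.  109.7] rect (array([469.5, 384. ]), array([68.9, 17.7]), -1.8, 1401)
```

View pics/w27.png

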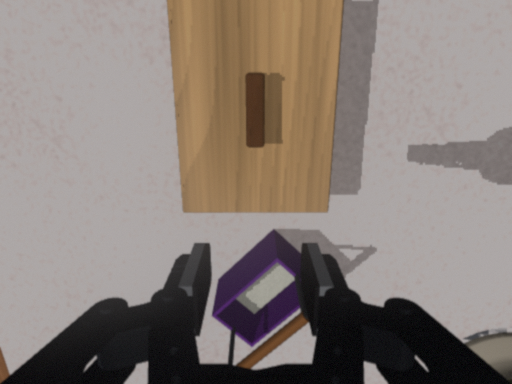

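The wrist view shows the lid on the box, level, with its block at (256,109). Last step is to check the lid height in the other views, plus the caddies and bystanders.

```bash
python3 - <<'E'
from m import *
snap('scene','s28'); 
for f in ('t27','s28'):
    z=load(f); W=world(z); X=W[...,0];Y=W[...,1];H=W[...,2]
    m=(abs(X-.47)<.1)&(abs(Y-.38)<.07)&(abs(H-.073)<.012); print(f,'lid z',np.median(H[m]),m.sum())
    a=np.c_[W[m][:,:2]-[.47,.38],np.ones(m.sum())]; print(np.linalg.lstsq(a,W[m][:,2],rcond=None)[0])
z=load('t27'); H=world(z)[...,2]; print('bars'); blobs(z,(H>.195)&(H<.222),.2115,(170,105,310,140),20)
for f in('scene0','s28'):
    W=world(load(f)); H=W[...,2]; hs=cv2.cvtColor(load(f)['im'],cv2.COLOR_RGB2HSV)
    for n,c in(('pot',(.69,.35)),('plant',(.68,-.33))):
        m=(abs(W[...,0]-c[0])<.1)&(abs(W[...,1]-c[1])<.065)&(H>.03)&(H<.13); print(f,n,m.sum(),W[m].mean(0).round(3))
a=load('s28')['im'][90:320,80:420,::-1]; cv2.imwrite('pics/s28c.png',cv2.resize(a,None,fx=2.3,fy=2.3,interpolation=2))
E
```

```text
t27 lid z 0.07251246552106957 2284
[ 5.17286121e-05 -6.52045214e-04  7.25140509e-02]
s28 lid z 0.07090765318077019 579
[ 0.00712106 -0.00336371  0.07132957]
bars
  px [188.8 115.4] rect (array([687.9, 184.9]), array([105.6,  50.9]), -79.1, 209)
  px [240.8 119.1] rect (array([667.9,  37.2]), array([91.2, 74.6]), 46.0, 229)
  px [292.6 120.9] rect (array([ 673.9, -104.7]), array([101.5,  82.1]), 89.4, 256)
scene0 pot 228 [0.684 0.376 0.068]
scene0 plant 542 [ 0.694 -0.377  0.078]
s28 pot 230 [0.683 0.376 0.068]
s28 plant 542 [ 0.693 -0.377  0.078]
```

View pics/s28c.png

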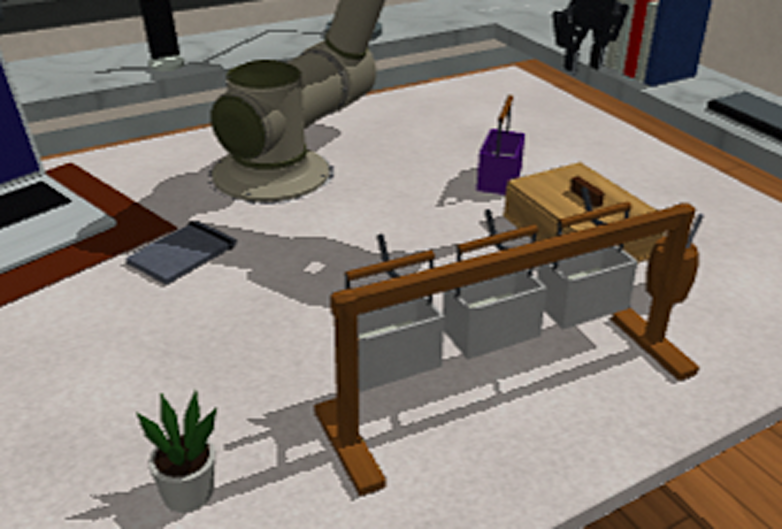

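The scene view shows three white caddies hanging on the rack at (400,330), (495,310) and (590,280). The lid is down at (580,195), with its top at 0.0725 in the top view (0.073 expected). The pot and plant haven't moved and the robot is clear, so I'm handing in.

```bash
python3 -c "
from rig import close_job
print(close_job())"
```

```text
the job is handed in; nothing more can be done
None
```

The job is handed in, with no verdict returned: my last camera checks showed all three caddies hanging, the lid seated level on the box after the stapler and mouse went in, and the pen pot and plant where they were.

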